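# Rebuild the outfeed roller: bracket onto its pegs, sprung roller into the bracket

### The job

Take the metal roller bracket off the sloped wooden rack and seat it flat and fully home on the two pegs of the grey base, then let go of it. Then take the rubber roller from its wooden stand and fit it between the bracket's two uprights: push its sprung pin into the slot of the tall upright, lower the roller and let the spring carry its short fixed end into the round cup of the low upright, then let go. Do not drop the bracket or the roller, and leave the other things on the bench where they are.

Things in the scene. Friction and masses are not known exactly. Their poses are not given: they have to be found in the camera images.
- base: Fixed level grey block, 84 (x) x 184 (y) mm, flat top at z = 40 mm, on a dark foot plate 110 x 120 x 8 mm. Origin: centre of its underside, on the table. On top, two like upright steel pegs at (0, -52) and (0, +52) mm, 10 mm in diameter, 26 mm tall, the upper 12 mm tapering to 3.6 mm. The bracket may go on either way round.
- rack: Fixed plywood rack: a 90 x 190 mm board sloping at 30 degrees, high side to its +x, face looking up and to its -x (roughly to the robot), with a lip 8 mm thick along the low edge, 8 mm proud of the face. Origin on the table under the face's centre, which is 55 mm up. The bracket lies on it, plate against the board, tilted 30 degrees with it.
- yoke: Loose metal roller bracket, 0.75 kg. Plate 60 (x) x 172 (y) x 10 mm with through holes of 13 mm at (0, -52), (0, +52) mm. Origin: centre of the plate's underside; z towards the uprights' tops, y along the roller's axis. Grip rib in the middle, x +-6, y +-36, up to z = 50 mm: pinch it across x. Uprights 36 mm wide: low one at y = -82 to -72, to z = 88; tall one at y = 75 to 85, to z = 122 mm.
- stand: Fixed pale wooden stand, 70 (x) x 104 (y) mm plate 8 mm thick with a V saddle at each end (y = +-44 mm, 12 mm thick, up to 30 mm high), open between them. Origin: centre of the underside on the table. The roller lies in it along y, its axis 36 mm up.
- roller: Loose black rubber roller, 0.12 kg, 40 mm diameter, 102 mm long. Origin: its middle on the axis; y along the axis (rolled about y at any angle). Grip it in the middle, across the axis. At the -y end a fixed steel stub, 12 mm diameter, 14 mm long, the last 4 mm tapering to 5 mm, tip at y = -65 mm. At the +y end a brass sprung pin, 12 mm diameter, tip at y = +85 mm when free.
- roller_pin (a joint): How far the sprung pin is pushed into the roller, m: 0 free, 0.020 fully in; 1.5 N at 0, 3.9 N fully in. Pushing much harder tips the bracket. Fitted in the bracket it is about 0.003. With the pin's tip on the slot's back wall the stub clears the mouth of the cup only if the pin is in by 0.011 or more.
- yoke_cup (a point): Rest of the roller's stub tip when fitted, at (0, -72, 73.5) mm in the bracket's frame: the bottom of the round cup on the low upright's inner side. Cup axis along y at x = 0, z = 76 mm; inner diameter 17, outer 25 mm; mouth at y = -64 mm.
- yoke_slot (a point): Rest of the roller's pin tip when fitted, at (0, 75, 73.5) mm in the bracket's frame: back wall of the vertical slot on the tall upright's inner side, open upward and inward. Slot 16 mm wide (x +-8), y = 61 to 75 mm, floor at z = 67.5 mm, cheeks straight up to z = 109.5 mm, then flaring out to z = 121 mm.
- roller_stub_tip (a point): Tip of the roller's fixed stub, on the axis.
- roller_pin_tip (a point): Tip of the roller's sprung pin, on the axis; it moves with the pin.
- glue: Bystander: yellow glue bottle, 56 mm diameter, 160 mm tall, origin at its foot. Leave alone.
- tin: Bystander: steel can, 76 mm diameter, 90 mm tall, origin at its foot. Leave alone.
- offcut: Bystander: pale wood block 50 (x) x 140 (y) x 25 mm, origin at its underside. Leave alone.
- driver: Bystander: screwdriver lying on the bench along its x. Leave alone.
- mug: Bystander: white mug, 76 mm diameter, 90 mm tall, origin at its foot. Leave alone.
- wrench: Bystander: wrench lying on the bench along its x. Leave alone.
There are look-alikes about, which are no part of the job. Leave any orange or purple look-alike of the yoke alone.

How it is judged (in metres and radians):
On the way, in this order (a step that is already met when the one before it is completed fails the run):
1. the bracket sits flat and fully home on the base's pegs and has been let go (z of yoke in the frame of base below 0.043 m and horizontal distance between yoke and base below 0.005 m and angle between yoke's own z axis and vertical below 0.03 rad and angle between the y axis of yoke and the y axis of base, either way round below 0.06 rad and contact force between the fingers and yoke below 0.1 N), for 0.2 s.
2. the roller's pin is pressed in at the slot of the tall upright (value of joint roller_pin above 0.01 m and distance between roller_pin_tip and yoke_slot below 0.06 m).
At the end, for the whole second after the job is handed in: Bracket on the base: within 3 mm of flush, 5 mm of centred, level to 0.03 rad, aligned to 0.06 rad (either way round). Roller's stub tip within 5 mm of its rest in the cup and pin tip within 5 mm of its rest in the slot. Both let go and at rest (under 0.02 m/s) (z of yoke in the frame of base below 0.043 m and horizontal distance between yoke and base below 0.005 m and angle between yoke's own z axis and vertical below 0.03 rad and angle between the y axis of yoke and the y axis of base, either way round below 0.06 rad and distance between roller_stub_tip and yoke_cup below 0.005 m and distance between roller_pin_tip and yoke_slot below 0.005 m and linear speed of each of roller, yoke below 0.02 m/s); the robot touches nothing.
It fails at once if the bracket is dropped (moves faster than 0.5 m/s out of the fingers' hold) (linear speed of yoke above 0.5 m/s and contact force between the fingers and yoke below 0.1 N).
It fails at once if the roller is dropped (moves faster than 0.5 m/s out of the fingers' hold) (linear speed of roller above 0.5 m/s and contact force between the fingers and roller below 0.1 N).
It fails at once if another thing on the bench is moved by more than 40 mm (distance of any of glue, tin, offcut, driver, mug, wrench from where it was at the start of the episode above 0.04 m).
It also fails if it takes over 64 s, if anything falls off the work surface, if the arm or the gripper's body presses on something with over 40 N, if the wrist force passes 120 N, or if a joint passes its speed limit or range.

### The arm

A 6-joint arm with a two-finger parallel gripper is mounted at the origin on the work surface. World frame = base frame: x ahead of the robot, y to its left, z up, the work surface at z = 0. Lengths are in mm, angles in degrees, forces in N, time in s.
With the tool pointing down it reaches from about 250 to 800 mm from the base axis. Payload 8.5 kg.
Tool frame: the origin (TCP) lies at the very end of the fingers, on their centre line; the grasp point (between the pads) lies arm.grasp_offset behind it (arm.grasp_offset is the distance from the TCP to the grasp point, in mm); z points along the fingers, y is the line along which they close (so a half turn about z gives the same grasp; the last joint's range is limited). The gripper opens to 85 mm and grips with 20 to 120 N. Pads are 22 mm wide; open, the fingers measure 114 mm over their backs; the gripper's body (76 mm by 85 mm) begins 54 mm behind the grasp point. The pads swing forward as they close: fully open they stand 13 mm farther back than shut.
Start: joints at [77.177, 13.648, -0.773, 75.585, 0, 90], TCP at [116.505, 511.865, 231.276] pointing down, gripper open.
Joint ranges: [-152.45, 152.45], [-59.26, 108.67], [-65.41, 83.53], [-104.44, 129.93], [-82.83, 76.93], [-180, 180]. Speed limits (degrees/s): [127.2, 127.2, 159.86, 180, 180, 180].

### API

Orientations are given as a 3x3 rotation matrix whose columns are the frame's x, y, z axes.
In Python, from bench import arm gives the robot as it stands.
- The arm moves only by the tool jog_arm, never from a script. Its argument "rows" is text: rows parted by semicolons, each of 6 numbers parted by spaces: the shift along the tool's x, y, z in units of 200 mm (1.0 is 200 mm), then the turn, a rotation vector about the tool's x, y, z in units of 0.12 rad (1.0 is 0.12 rad). A call has 1 to 5 rows; each row shifts and turns the commanded pose from where the row before left it, along the tool's axes as they then stand; what a row does not reach is not made up. A row lasts 1/12 s, in which the tool goes at most 41.7 mm and 7.16 degrees, less where a joint would pass 70% of its speed; a pose out of reach is approached as far as the arm can. A call with a number of a shift or a turn outside -1 to 1 is refused whole. A call with a gripper value outside its range is refused whole. "jaw" is the gripper command: -1 is shut, 1 is fully open, values between are in proportion, set as the call begins (left out, the last holds). The fingers move at their own pace and stop on an object; "squeeze" is the grip in N (left out, the last holds). Time passes only in rows, so rows that do not move let the fingers close. It gives the time, the measured TCP pose, the force, the opening and the grip force at its end, in the units of the state.
- arm.state(): the state, without advancing time (a new reading comes with each control period).
- arm.grab_frame(name): name is "scene" or "top" or "wrist"; returns the picture (420x560x3 uint8, blue, green, red); there is no depth.
- arm.get_calibration(name): a dict with "fx", "fy", "cx", "cy" (pixels), "R" (3x3) and "t" (3): a world point X has camera coordinates R X + t; the wrist camera has in their place "mount" (4x4, takes a point from camera to tool coordinates, whose origin is the TCP and whose axes are the flange's). Camera axes: x right, y down, z forward; pixel columns grow to the right and rows downward; lengths in mm; the calibration is good to about 2 mm. A picture is of the moment at which its call begins: read the wrist's pose just before it. get_calibration takes no time and is no camera call.
- arm.hand_in(): hands the job in; it is judged then, once.
Trained networks look in the newest picture that a camera, given by its name, has taken for a name from the list of things; names that differ only in an ending like _2 or _b are one class to them, and where a whole thing is asked for, a point or a joint stands for the part that bears it (a point fixed in the world has none). Each returns a list of dicts, best first, with "conf" (0 to 1); they miss things now and then, are a little off and sometimes report something else, mostly with a low value. They report only what shows in the picture. A call takes as long as a camera call. They do not tell look-alikes from the thing itself.
- arm.cut_out(camera, label): "pixels" (420x560 bool, what is visible of it) and "location" ([column, row] in pixels, amid what is visible of it).
- arm.mark_of(camera, label): "location" ([column, row] in pixels: a listed point, or the origin of a listed thing).
The state is a dict: "time": time; "q": joint angles; "qvel": joint speeds; "joint_torque": joint torques, N m; "tcp_pos": TCP position; "tcp_rot": TCP orientation; "force": force on the tool from outside, world axes, zero at the start; "moment": the same for the moment, N m; "grip_width": opening from 0.0 (shut) to 1.0 (fully open); "finger_force": force on a finger pad.
Only numpy, scipy, OpenCV 4.12 (cv2) and the standard library are available. Lean on these libraries where they do the work, as an engineer would, in place of code of your own. Each camera call takes 0.05 s, during which the arm holds its last target. There are 200 camera calls.

## Working session

There is one attempt and no reset: what is moved stays moved. The work goes in short steps, Python scripts to look and compute and a tool call to move; the robot and the scene stay as the last step left them, time stands still between calls to the robot, and variables do not carry over. Pictures are saved under pics/ and viewed, at most 12 in all, crops included, and the job is handed in when it is done.

Besides the shell and the picture viewer there is one more tool, called after "Call:" by a JSON object that holds its "op" and its "data". jog_arm: Moves the arm, as the interface text tells. Shifts and turns lie within -1 to 1; 1 stands for 200 mm of shift or 0.12 rad of turn. Its arguments: {"type":"object","properties":{"rows":{"type":"string"},"jaw":{"type":"number"},"squeeze":{"type":"number"}},"required":["rows"]}

```bash
ls; mkdir -p pics; cat > h.py <<'E'
import numpy as np, cv2
from bench import arm
def grab(n,f=None):
    s=arm.state(); im=np.array(arm.grab_frame(n))
    if f: cv2.imwrite('pics/'+f,im)
    return s,im
E
python3 - <<'E'
from h import *
s=arm.state(); print({k:np.round(v,3).tolist() for k,v in s.items()}, arm.grasp_offset)
a=grab('scene')[1]; b=grab('top')[1]
cv2.imwrite('pics/scene.png',a)
cv2.imwrite('pics/top.png',cv2.resize(b,(800,600)))
for n in ('scene','top'):
    c=arm.get_calibration(n); print(n,{k:np.round(v,4).tolist() for k,v in c.items()})
    for l in ('base','rack','yoke','stand','roller','yoke_cup','yoke_slot','roller_stub_tip','roller_pin_tip'):
        print(l,[(round(d['conf'],2),np.round(d['location']).tolist()) for d in arm.mark_of(n,l)])
print(arm.get_calibration('wrist'))
E
```

```text
pics
{'time': 0.0, 'q': [77.18, 13.682, -0.816, 75.585, 0.001, 89.999], 'qvel': [0.138, 0.009, -0.026, 0.028, -0.011, 0.008], 'joint_torque': [-0.002, -53.877, 34.644, 0.018, -0.0, -0.0], 'tcp_pos': [116.392, 511.514, 230.676], 'tcp_rot': [[-0.975, 0.222, -0.0], [0.222, 0.975, -0.001], [0.0, -0.001, -1.0]], 'force': [0.05, 0.16, 0.172], 'moment': [-0.006, 0.038, -0.053], 'finger_force': 0.0, 'grip_width': 1.002} 18.700000000000003
scene {'fx': 444.5942, 'fy': 444.5942, 'cx': 282.8352, 'cy': 211.3587, 'R': [[-0.687, 0.7267, 0.0029], [0.5322, 0.5058, -0.6789], [-0.4948, -0.4649, -0.7342]], 't': [375.3525, -237.3383, 1529.3431]}
base [(0.63, [297.0, 234.0])]
rack []
yoke [(0.93, [380.0, 267.0]), (0.92, [364.0, 354.0]), (0.72, [477.0, 284.0]), (0.34, [364.0, 229.0])]
stand [(0.82, [202.0, 173.0])]
roller [(0.95, [195.0, 158.0])]
yoke_cup [(0.81, [414.0, 361.0]), (0.73, [475.0, 254.0]), (0.6, [363.0, 230.0])]
yoke_slot [(0.92, [424.0, 255.0]), (0.69, [361.0, 397.0]), (0.6, [522.0, 294.0])]
roller_stub_tip [(0.98, [186.0, 155.0])]
roller_pin_tip [(0.45, [213.0, 173.0])]
top {'fx': 396.8981
[... 496 characters left out ...]
 185.0]), (0.62, [217.0, 232.0])]
yoke_slot [(0.95, [153.0, 144.0]), (0.86, [172.0, 242.0]), (0.81, [116.0, 285.0])]
roller_stub_tip [(0.16, [364.0, 213.0])]
roller_pin_tip [(0.54, [363.0, 216.0]), (0.28, [198.0, 222.0]), (0.16, [333.0, 154.0])]
{'fx': 357.18739924171444, 'fy': 357.18739924171444, 'cx': 275.0450534515785, 'cy': 209.39701624046572, 'mount': array([[-3.32557310e-04, -9.54630296e-01, -2.97793365e-01,
         7.53872367e+01],
       [ 9.99999919e-01, -2.50096180e-04, -3.15010016e-04,
        -4.16292172e-02],
       [ 2.26241122e-04, -2.97793445e-01,  9.54630302e-01,
        -1.42980564e+02],
       [ 0.00000000e+00,  0.00000000e+00,  0.00000000e+00,
         1.00000000e+00]])}
```

View pics/top.png

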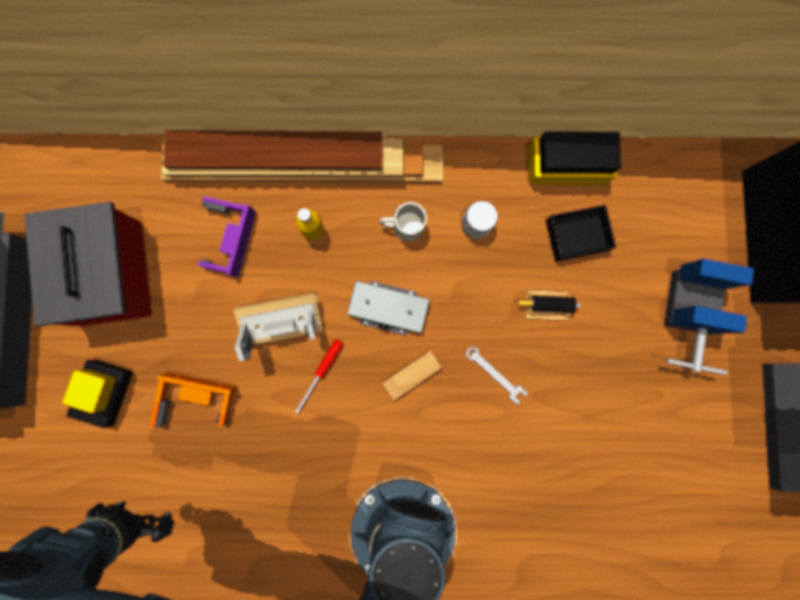

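View pics/scene.png

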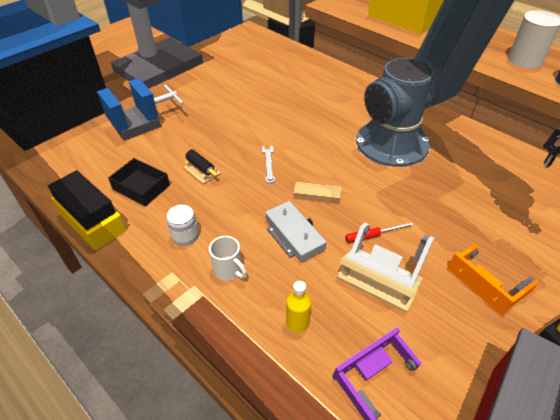

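The top view shows the following, in 800x600 pixels:
- **Bracket:** three candidates. Purple at (230,237), orange at (195,395) and bare metal on the sloped plywood rack at (280,325). The metal one fits. Its tall upright is on the left (+y).
- **Base:** grey, at (388,307).
- **Roller:** on the pale stand at (548,305), with the brass pin to the left (+y).

Next I'll get coarse poses and a confirming crop.

```bash
cat >> h.py <<'E'
def cam(n,s=None):
    c=arm.get_calibration(n); K=np.array([[c['fx'],0,c['cx']],[0,c['fy'],c['cy']],[0,0,1]])
    if n=='wrist':
        T=np.eye(4); T[:3,:3]=s['tcp_rot']; T[:3,3]=s['tcp_pos']; T=np.linalg.inv(T@np.array(c['mount']))
        return K,T[:3,:3],T[:3,3]
    return K,np.array(c['R']),np.array(c['t'])
def proj(C,X):
    K,R,t=C; p=(np.atleast_2d(X)@R.T+t)@K.T; return p[:,:2]/p[:,2:]
def onz(C,uv,z):
    K,R,t=C; o=-R.T@t; d=R.T@np.linalg.solve(K,[uv[0],uv[1],1]); return o+d*(z-o[2])/d[2]
def tri(C1,u1,C2,u2):
    X=cv2.triangulatePoints(*[C[0]@np.c_[C[1],C[2]] for C in (C1,C2)],np.array(u1,float)[:,None],np.array(u2,float)[:,None])
    return (X[:3]/X[3]).ravel()
E
python3 - <<'E'
from h import *
S,T=cam('scene'),cam('top')
for n,a,b in [('base',(297,234),(268,217)),('slot',(361,230),(172,242)),('stub',(186,155),(404,213)),('yoke',(380,267),(195,222))]:
    X=tri(S,a,T,b); print(n,X.round(),(proj(S,X)[0]-a).round(1),(proj(T,X)[0]-b).round(1))
print('top base z0',onz(T,(268,217),0).round(),'stand',onz(T,(382,212),0).round(),'roller',onz(T,(383,214),36).round(), 'rack',onz(T,(195,225),55).round())
im=cv2.imread('pics/scene.png')[190:320,330:540]; cv2.imwrite('pics/c1.png',cv2.resize(im,None,fx=3.8,fy=3.8,interpolation=3))
E
```

```text
base [532.  44.   6.] [0.8 0.1] [ 0.7 -0.5]
slot [505. 285. 210.] [27.5 -3.9] [ 16. -22.]
stub [ 544. -432.   24.] [0.6 0.1] [ 0.5 -0.5]
yoke [508. 292.  64.] [-0.3 -0. ] [-0.2  0.1]
top base z0 [530.  46.   0.] stand [ 548. -360.    0.] roller [ 538. -353.   36.] rack [499. 293.  55.]
```

View pics/c1.png

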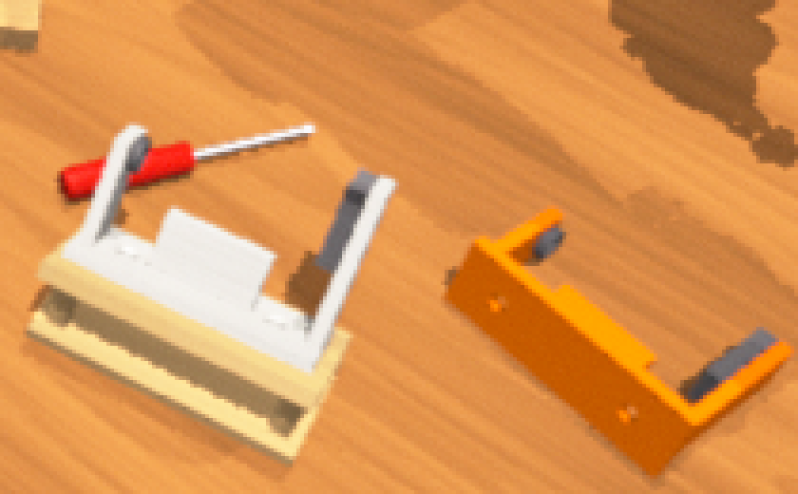

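Bare metal bracket confirmed: it lies on the plywood rack, with the slotted tall upright on the right (+y side) at crop pixel (365,200) and the cup on the low upright at (135,150). I'll move the wrist camera over it.

```bash
cat >> h.py <<'E'
from scipy.spatial.transform import Rotation as Ro, Slerp
from math import ceil
def rz(d): return Ro.from_euler('z',d,degrees=True).as_matrix()
def frame(y,z):
    z=z/np.linalg.norm(z); y=y-z*(y@z); y=y/np.linalg.norm(y); return np.c_[np.cross(y,z),y,z]
def plan(p,R,step=38,p0=None,R0=None):
    s=arm.state(); p0=np.array(s['tcp_pos']) if p0 is None else np.array(p0); R0=np.array(s['tcp_rot']) if R0 is None else np.array(R0)
    p=np.array(p,float)
    dR=Ro.from_matrix(R0.T@R).as_rotvec()
    n=max(1,ceil(np.linalg.norm(p-p0)/step),ceil(np.linalg.norm(dR)/0.118))
    c=p0.copy();Rc=R0.copy();out=[]
    for i in range(n):
        g=p0+(p-p0)*(i+1)/n; sh=np.round(Rc.T@(g-c)/200,3); w=np.round(dR/n/.12,2)
        out.append(' '.join('%g'%v for v in [*sh,*w])); c=c+Rc@sh*200; Rc=Rc@Ro.from_rotvec(w*.12).as_matrix()
    for i in range(0,n,5): print('; '.join(out[i:i+5]))
    print('end err',(c-p).round(2)); return c,Rc
E
python3 - <<'E'
from h import *
Y=rz(10)@Ro.from_euler('y',-30,degrees=True).as_matrix()
print(Y.round(2)); plan([424,277,211],frame(Y[:,0],-Y[:,2]))
E
```

```text
[[ 0.85 -0.17 -0.49]
 [ 0.15  0.98 -0.09]
 [ 0.5   0.    0.87]]
-0.16 -0.073 0.009 -0.35 -0.23 0.87; -0.166 -0.057 0.011 -0.35 -0.23 0.87; -0.172 -0.039 0.014 -0.35 -0.23 0.87; -0.173 -0.022 0.017 -0.35 -0.23 0.87; -0.175 -0.004 0.021 -0.35 -0.23 0.87
-0.174 0.012 0.027 -0.35 -0.23 0.87; -0.17 0.03 0.032 -0.35 -0.23 0.87; -0.166 0.045 0.038 -0.35 -0.23 0.87; -0.159 0.061 0.045 -0.35 -0.23 0.87; -0.151 0.075 0.052 -0.35 -0.23 0.87
-0.14 0.088 0.06 -0.35 -0.23 0.87
end err [ 0.02  0.09 -0.02]
```

Call:
{"op": "jog_arm", "data": {"rows": "-0.16 -0.073 0.009 -0.35 -0.23 0.87; -0.166 -0.057 0.011 -0.35 -0.23 0.87; -0.172 -0.039 0.014 -0.35 -0.23 0.87; -0.173 -0.022 0.017 -0.35 -0.23 0.87; -0.175 -0.004 0.021 -0.35 -0.23 0.87"}}

```text
time: 1.42
tcp_pos: [257.3, 403.9, 222.3]
tcp_rot: [[-0.721, 0.658, 0.218], [0.689, 0.715, 0.119], [-0.077, 0.236, -0.969]]
force: [0.9, 1.0, 0.2]
grip_width: 0.995
finger_force: 0.0
```

Call:
{"op": "jog_arm", "data": {"rows": "-0.174 0.012 0.027 -0.35 -0.23 0.87; -0.17 0.03 0.032 -0.35 -0.23 0.87; -0.166 0.045 0.038 -0.35 -0.23 0.87; -0.159 0.061 0.045 -0.35 -0.23 0.87; -0.151 0.075 0.052 -0.35 -0.23 0.87"}}

```text
time: 1.83
tcp_pos: [397.0, 296.8, 213.3]
tcp_rot: [[-0.268, 0.851, 0.452], [0.963, 0.247, 0.106], [-0.021, 0.463, -0.886]]
force: [1.7, 0.0, 0.4]
grip_width: 1.0
finger_force: 0.0
```

Call:
{"op": "jog_arm", "data": {"rows": "-0.14 0.088 0.06 -0.35 -0.23 0.87; 0 0 0 0 0 0; 0 0 0 0 0 0"}}

```text
time: 2.08
tcp_pos: [424.1, 275.8, 210.6]
tcp_rot: [[-0.169, 0.855, 0.49], [0.986, 0.145, 0.087], [0.003, 0.498, -0.867]]
force: [-0.2, -0.0, 0.1]
grip_width: 1.001
finger_force: 0.0
```

```bash
python3 - <<'E'
from h import *
s,im=grab('wrist','w1.png'); C=cam('wrist',s)
print(s['time'],np.round(s['tcp_pos'],1),np.round(s['tcp_rot'],3).tolist())
cv2.imwrite('pics/w1b.png',im)
np.savez('w1.npz',p=s['tcp_pos'],R=s['tcp_rot'])
for l in ('yoke','yoke_cup','yoke_slot','rack'):
    print(l,[(round(d['conf'],2),np.round(d['location'],1).tolist()) for d in arm.mark_of('wrist',l)])
E
```

```text
2.0833 [424.1 275.8 210.6] [[-0.169, 0.855, 0.49], [0.986, 0.145, 0.087], [0.003, 0.498, -0.867]]
yoke [(0.89, [261.4, 182.0]), (0.87, [408.3, 109.6])]
yoke_cup [(0.9, [387.6, 14.0]), (0.76, [261.9, 290.9])]
yoke_slot [(0.58, [459.0, 78.1]), (0.56, [252.2, 97.2])]
rack []
```

View pics/w1.png

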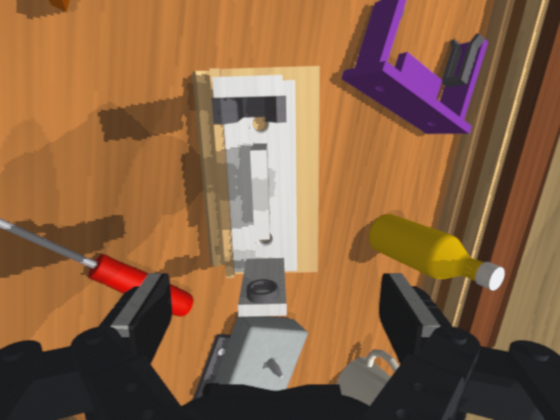

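The bracket is centred in the wrist view: rib top around (260,195), slot at (252,105), cup at (262,289). I'll fit its pose with the tilt fixed at 30° and overlay it on a crop.

```bash
cat >> h.py <<'E'
def yokeM(v): # x,y,z,yaw,tilt
    return rz(v[3])@Ro.from_euler('y',-v[4],degrees=True).as_matrix(), np.array(v[:3])
RIB=np.array([[x,y,50] for x,y in((-6,-36),(6,-36),(6,36),(-6,36))],float)
PL=np.array([[x,y,10] for x,y in((-30,-86),(30,-86),(30,86),(-30,86))],float)
LOW=np.array([[-18,-82,88],[18,-82,88],[18,-72,88],[-18,-72,88]],float); TALL=np.array([[-18,75,122],[18,75,122],[18,85,122],[-18,85,122]],float)
HO=np.array([[6.5*np.cos(a),s*52+6.5*np.sin(a),10] for s in(-1,1) for a in np.linspace(0,6.28,13)])
def draw(im,C,R,t,crop,f=3,out='o.png',models=None):
    x0,y0,x1,y1=crop; b=cv2.resize(im[y0:y1,x0:x1],None,fx=f,fy=f,interpolation=3)
    for m,c in models or ((RIB,(0,0,255)),(PL,(0,160,0)),(LOW,(255,0,0)),(TALL,(255,0,255)),(HO[:13],(0,200,255)),(HO[13:],(0,200,255))):
        q=((proj(C,m@R.T+t)-[x0,y0]+.5)*f).astype(int); cv2.polylines(b,[q],True,c,1)
    cv2.imwrite('pics/'+out,b)
E
python3 - <<'E'
from h import *
from scipy.optimize import least_squares
d=np.load('w1.npz'); s={'tcp_pos':d['p'],'tcp_rot':d['R']}; C=cam('wrist',s); im=cv2.imread('pics/w1.png')
M=np.array([[0,0,0],[0,-72,73.5],[0,75,73.5],[0,-36,50],[0,36,50]],float)
U=np.array([[261.4,182],[261.9,290.9],[252.2,97.2],[265,240],[260,147]])
T=cam('top')
def f(v):
    R,t=yokeM([*v,30]); return np.r_[(proj(C,M@R.T+t)-U).ravel(),(proj(T,t)[0]-[195,222])*.5,(v[2]-50)/5]
r=least_squares(f,[508,292,50,10]); print(r.x.round(2),r.fun.round(1))
R,t=yokeM([*r.x,30]); draw(im,C,R,t,(180,50,340,330),2.1,'o1.png')
np.save('yoke0.npy',r.x)
E
```

```text
[502.3  292.74  50.08  11.88] [ 1.2 -1.3  1.6  0.9  1.4 -0.9 -2.5 -2.  -1.8  3.   0.1  1.   0. ]
```

View pics/o1.png

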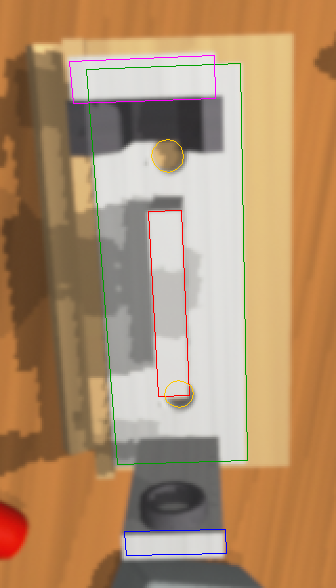

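The overlay fits within about 1–2 px on rib, holes and both upright tops. Now approaching the rib.

```bash
python3 - <<'E'
from h import *
v=np.load('yoke0.npy'); R,t=yokeM([*v,30]); G=frame(R[:,0],-R[:,2])
c,Rc=plan(R@[0,0,90]+t,G)
print('descent'); plan(R@[0,0,17]+t,G,30,c,Rc)
E
```

```text
-0.001 -0.018 0.149 -0 0.04 -0.09; -0.002 -0.019 0.15 -0 0.04 -0.09; -0.003 -0.019 0.149 -0 0.04 -0.09
end err [-0.08 -0.03 -0.04]
descent
-0 0 0.122 -0 -0 0; -0 0.001 0.121 -0 -0 0; -0 0 0.122 -0 -0 0
end err [-0.02  0.02 -0.  ]
```

Call:
{"op": "jog_arm", "data": {"rows": "-0.001 -0.018 0.149 0 0.04 -0.09; -0.002 -0.019 0.15 0 0.04 -0.09; -0.003 -0.019 0.149 0 0.04 -0.09; 0 0 0.1 0 0 0; 0 0 0.1 0 0 0"}}

```text
time: 2.75
tcp_pos: [477.8, 287.1, 91.6]
tcp_rot: [[-0.207, 0.848, 0.487], [0.978, 0.18, 0.102], [-0.001, 0.498, -0.867]]
force: [-0.0, 0.7, 1.1]
grip_width: 0.996
finger_force: 0.0
```

Call:
{"op": "jog_arm", "data": {"rows": "0 0 0.1 0 0 0; 0 0 0.065 0 0 0; 0 0 0 0 0 0; 0 0 0 0 0 0"}}

```text
time: 3.08
tcp_pos: [493.6, 290.2, 63.8]
tcp_rot: [[-0.206, 0.849, 0.487], [0.979, 0.179, 0.102], [-0.001, 0.497, -0.868]]
force: [-0.4, 0.0, -0.4]
grip_width: 1.0
finger_force: 0.0
```

```bash
python3 - <<'E'
from h import *
v=np.load('yoke0.npy'); R,t=yokeM([*v,30]); s=arm.state()
print('TCP in yoke',(R.T@(np.array(s['tcp_pos'])-t)).round(1), (R.T@np.array(s['tcp_rot'])).round(3).tolist(), np.round(s['force'],1))
E
```

```text
TCP in yoke [-0.9 -0.7 16.4] [[-0.001, 1.0, -0.003], [1.0, 0.001, -0.001], [-0.001, -0.003, -1.0]] [-0.4  0.  -0.4]
```

Call:
{"op": "jog_arm", "data": {"rows": "0 0 0 0 0 0; 0 0 0 0 0 0; 0 0 0 0 0 0; 0 0 0 0 0 0; 0 0 0 0 0 0", "jaw": -1, "squeeze": 80}}

```text
time: 3.5
tcp_pos: [494.3, 290.1, 65.1]
tcp_rot: [[-0.205, 0.848, 0.489], [0.979, 0.178, 0.103], [0.0, 0.499, -0.866]]
force: [-0.2, 0.6, 0.2]
grip_width: 0.297
finger_force: 0.0
```

Call:
{"op": "jog_arm", "data": {"rows": "0 0 0 0 0 0; 0 0 0 0 0 0; 0 0 0 0 0 0; 0 0 0 0 0 0; 0 0 0 0 0 0"}}

```text
time: 3.92
tcp_pos: [493.8, 289.8, 64.8]
tcp_rot: [[-0.205, 0.848, 0.488], [0.979, 0.178, 0.102], [0.0, 0.499, -0.867]]
force: [-6.7, -1.2, 7.7]
grip_width: 0.129
finger_force: 78.8
```

Gripped (11 mm width). With the bracket in hand the tall upright would block the wrist camera, so I'll let it rest again and measure the base with the wrist camera first.

Call:
{"op": "jog_arm", "data": {"rows": "0 0 0 0 0 0; 0 0 0 0 0 0; 0 0 0 0 0 0; 0 0 0 0 0 0; 0 0 0 0 0 0", "jaw": 1}}

```text
time: 4.33
tcp_pos: [494.3, 289.9, 64.4]
tcp_rot: [[-0.205, 0.848, 0.488], [0.979, 0.178, 0.102], [-0.0, 0.499, -0.867]]
force: [0.6, 0.4, 0.4]
grip_width: 0.835
finger_force: 0.0
```

Call:
{"op": "jog_arm", "data": {"rows": "0 0 -0.1 0 0 0; 0 0 -0.15 0 0 0; 0 0 -0.19 0 0 0; 0 0 -0.19 0 0 0; 0 0 0 0 0 0"}}

```text
time: 4.75
tcp_pos: [432.5, 277.9, 179.7]
tcp_rot: [[-0.206, 0.845, 0.493], [0.979, 0.176, 0.106], [0.003, 0.504, -0.864]]
force: [0.7, 0.2, 0.9]
grip_width: 1.001
finger_force: 0.0
```

```bash
python3 - <<'E'
from h import *
b=rz(-16); plan([531-5,60,200],frame(b[:,0],np.array([0,0,-1.])))
E
```

```text
-0.166 0.036 0.004 0.62 -0.16 0.56; -0.163 0.048 0.004 0.62 -0.16 0.56; -0.159 0.059 0.003 0.62 -0.16 0.56; -0.156 0.069 0.001 0.62 -0.16 0.56; -0.15 0.08 -0.001 0.62 -0.16 0.56
-0.144 0.09 -0.005 0.62 -0.16 0.56; -0.138 0.098 -0.009 0.62 -0.16 0.56
end err [ 0.01  0.05 -0.08]
```

Call:
{"op": "jog_arm", "data": {"rows": "-0.166 0.036 0.004 0.62 -0.16 0.56; -0.163 0.048 0.004 0.62 -0.16 0.56; -0.159 0.059 0.003 0.62 -0.16 0.56; -0.156 0.069 0.001 0.62 -0.16 0.56; -0.15 0.08 -0.001 0.62 -0.16 0.56"}}

```text
time: 5.17
tcp_pos: [500.0, 120.2, 189.2]
tcp_rot: [[0.143, 0.98, 0.142], [0.99, -0.144, -0.001], [0.02, 0.14, -0.99]]
force: [1.6, 0.3, 0.0]
grip_width: 0.996
finger_force: 0.0
```

Call:
{"op": "jog_arm", "data": {"rows": "-0.144 0.09 -0.005 0.62 -0.16 0.56; -0.138 0.098 -0.009 0.62 -0.16 0.56; 0 0 0 0 0 0; 0 0 0 0 0 0; 0 0 0 0 0 0"}}

```text
time: 5.58
tcp_pos: [526.1, 59.1, 193.5]
tcp_rot: [[0.274, 0.962, -0.01], [0.962, -0.274, -0.008], [-0.011, -0.007, -1.0]]
force: [0.4, -0.5, -0.7]
grip_width: 0.997
finger_force: 0.0
```

```bash
cat >> h.py <<'E'
BT=np.array([[x,y,40] for x,y in((-42,-92),(42,-92),(42,92),(-42,92))],float)
PT=np.array([[1.8*np.cos(a),s*52+1.8*np.sin(a),66] for s in(-1,1) for a in np.linspace(0,6.28,13)])
PB=np.array([[5*np.cos(a),s*52+5*np.sin(a),40] for s in(-1,1) for a in np.linspace(0,6.28,13)])
E
python3 - <<'E'
from h import *
from scipy.optimize import least_squares
s,im=grab('wrist','w2.png'); C=cam('wrist',s); np.savez('w2.npz',p=s['tcp_pos'],R=s['tcp_rot'])
print(np.round(s['tcp_pos'],1))
print([(round(d['conf'],2),np.round(d['location'],1).tolist()) for d in arm.mark_of('wrist','base')])
m=arm.cut_out('wrist','base')[0]; print(m['conf'],np.sum(m['pixels']))
# grey top face: low-saturation bright pixels
hsv=cv2.cvtColor(im,cv2.COLOR_BGR2HSV); px=np.array(m['pixels']).astype(np.uint8)
g=((hsv[...,1]<45)&(hsv[...,2]>110)&(cv2.dilate(px,np.ones((9,9)))>0)).astype(np.uint8)
g=cv2.morphologyEx(g,cv2.MORPH_CLOSE,np.ones((9,9)))
cs=max(cv2.findContours(g,0,cv2.CHAIN_APPROX_NONE)[0],key=cv2.contourArea)
r=cv2.minAreaRect(cs); print(r)
c=np.array([onz(C,p,40) for p in cv2.boxPoints(r)]); ctr=c.mean(0); e=sorted([(np.linalg.norm(c[i]-c[i-1]),i) for i in range(4)]); L=c[e[-1][1]]-c[e[-1][1]-1]; L*=np.sign(L[1])
print([round(x[0],1) for x in e],ctr.round(1),'yaw',np.degrees(np.arctan2(-L[0],L[1])))
v=[ctr[0],ctr[1],np.degrees(np.arctan2(-L[0],L[1]))]; np.save('base.npy',v)
draw(im,C,rz(v[2]),np.array([v[0],v[1],0]),(150,20,410,330),1.9,'o2.png',[(BT,(0,0,255)),(PT[:13],(255,0,0)),(PT[13:],(255,0,0)),(PB[:13],(0,200,0)),(PB[13:],(0,200,0))])
E
```

```text
[526.1  59.1 193.5]
[(0.74, [292.8, 197.1])]
0.76 21910
((293.5, 201.49998474121094), (116.99998474121094, 200.99996948242188), -0.0)
[np.float64(92.6), np.float64(111.0), np.float64(182.7), np.float64(182.9)] [535.8  36.4  40. ] yaw -17.879179084504656
```

View pics/o2.png

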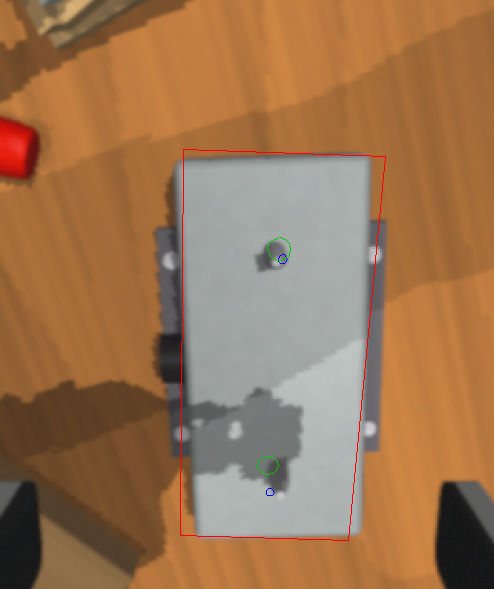

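The picture shows the grey top face with corners at crop (178,161), (370,155), (361,534), (198,538), so my rectangle was off. I'll refit with those corners and the peg tips.

```bash
python3 - <<'E'
from h import *
from scipy.optimize import least_squares
d=np.load('w2.npz'); C=cam('wrist',{'tcp_pos':d['p'],'tcp_rot':d['R']}); im=cv2.imread('pics/w2.png')
U=np.array([[178,161],[370,155],[361,534],[198,538],[280,261],[280,494]])/1.9+[150,20]
M=np.array([[-42,92,40],[42,92,40],[42,-92,40],[-42,-92,40],[0,52,66],[0,-52,66]],float)
def f(v,z0=0): return (proj(C,M@rz(v[2]).T+[v[0],v[1],v[3]])-U).ravel()
for fix in (1,0):
    r=least_squares(lambda v:np.r_[f([*v[:3],v[3] if not fix else 0])],[532,42,-16,0]); print(r.x.round(2),f([*r.x[:3],0 if fix else r.x[3]]).round(1))
    if fix: v=r.x[:3]
np.save('base.npy',v)
draw(im,C,rz(v[2]),np.array([v[0],v[1],0]),(150,20,410,330),1.9,'o3.png',[(BT,(0,0,255)),(PT[:13],(255,0,0)),(PT[13:],(255,0,0)),(PB[:13],(0,200,0)),(PB[13:],(0,200,0))])
# plan back to bracket
y=np.load('yoke0.npy'); R,t=yokeM([*y,30]); G=frame(R[:,0],-R[:,2])
c,Rc=plan(R@[0,0,150]+t,G); plan(R@[0,0,17]+t,G,38,c,Rc)
E
```

```text
[537.35  34.52 -14.18   0.  ] [-2.3 -1.2  2.7 -1.3  1.2  1.8 -1.4  1.7 -0.8  0.4  0.6 -0. ]
[537.26  33.22 -14.19  -5.03] [-1.3  0.3  1.8  0.2  0.5  0.1 -0.8 -0.1 -0.8  0.9  0.6 -1.6]
0.131 -0.108 0.01 -0.62 0.16 -0.56; 0.137 -0.1 0.004 -0.62 0.16 -0.56; 0.144 -0.091 0 -0.62 0.16 -0.56; 0.15 -0.08 -0.003 -0.62 0.16 -0.56; 0.154 -0.07 -0.006 -0.62 0.16 -0.56
0.16 -0.059 -0.008 -0.62 0.16 -0.56; 0.162 -0.047 -0.008 -0.62 0.16 -0.56
end err [ 0.1  -0.08 -0.04]
0 0 0.166 -0 -0 0; 0 0 0.166 -0 -0 0; 0 0 0.166 -0 -0 0; 0 0 0.167 -0 -0 0
end err [-0.01 -0.05 -0.09]
```

View pics/o3.png

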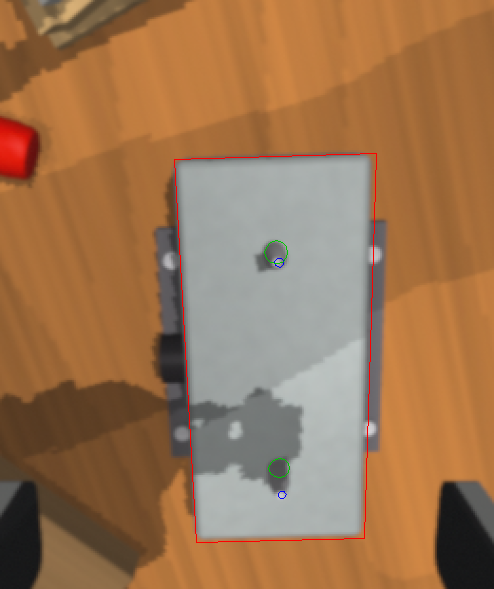

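The model now fits the base within about 2 px. I'll cross-check against the top view, then return to the bracket.

```bash
python3 - <<'E'
from h import *
T=cam('top'); v=np.load('base.npy'); im=cv2.resize(cv2.imread('pics/top.png'),(560,420))
print('proj top(800px)',(proj(T,BT@rz(v[2]).T+[v[0],v[1],0])*800/560).round().tolist())
im=np.array(cv2.imread('pics/top.png'))[260:350,330:450]; h=cv2.cvtColor(im,cv2.COLOR_BGR2HSV)
g=((h[...,1]<60)&(h[...,2]>110)).astype(np.uint8); cs=max(cv2.findContours(g,0,2)[0],key=cv2.contourArea); r=cv2.minAreaRect(cs)
print((cv2.boxPoints(r)+[330,260]).round().tolist()); c=np.array(r[0])+[330,260]; print('top centre',onz(T,c*.7,40).round(1))
y=np.load('yoke0.npy'); R,t=yokeM([*y,30]); print('yoke rib top in top800',(proj(T,RIB@R.T+t)*800/560).round().tolist())
E
```

```text
proj top(800px) [[420.0, 332.0], [429.0, 298.0], [355.0, 280.0], [346.0, 313.0]]
[[346.0, 319.0], [356.0, 278.0], [430.0, 296.0], [420.0, 338.0]]
top centre [533.   33.5  40. ]
yoke rib top in top800 [[294.0, 329.0], [292.0, 324.0], [261.0, 331.0], [263.0, 335.0]]
```

Call:
{"op": "jog_arm", "data": {"rows": "0.131 -0.108 0.01 -0.62 0.16 -0.56; 0.137 -0.1 0.004 -0.62 0.16 -0.56; 0.144 -0.091 0 -0.62 0.16 -0.56; 0.15 -0.08 -0.003 -0.62 0.16 -0.56; 0.154 -0.07 -0.006 -0.62 0.16 -0.56"}}

```text
time: 6.15
tcp_pos: [455.8, 216.4, 185.0]
tcp_rot: [[-0.074, 0.928, 0.366], [0.997, 0.06, 0.05], [0.025, 0.368, -0.929]]
force: [1.5, 1.2, 0.5]
grip_width: 1.001
finger_force: 0.0
```

Call:
{"op": "jog_arm", "data": {"rows": "0.16 -0.059 -0.008 -0.62 0.16 -0.56; 0.162 -0.047 -0.008 -0.62 0.16 -0.56; 0 0 0 0 0 0; 0 0 0 0 0 0"}}

```text
time: 6.48
tcp_pos: [427.1, 278.2, 179.8]
tcp_rot: [[-0.212, 0.847, 0.488], [0.977, 0.184, 0.106], [-0.0, 0.499, -0.867]]
force: [0.5, -0.1, 0.3]
grip_width: 1.003
finger_force: 0.0
```

```bash
python3 - <<'E'
from h import *
y=np.load('yoke0.npy'); R,t=yokeM([*y,30]); G=frame(R[:,0],-R[:,2])
s=arm.state(); print((R.T@(np.array(s['tcp_pos'])-t)).round(1))
c,Rc=plan(R@[0,0,80]+t,G); plan(R@[0,0,17]+t,G,38,c,Rc)
E
```

```text
[ -1.5   1.3 150.6]
-0.004 0.004 0.177 -0 -0.01 0.02; -0.003 0.004 0.176 -0 -0.01 0.02
end err [0.01 0.1  0.03]
-0 0 0.158 -0 -0 0; -0.001 0 0.157 -0 -0 0
end err [-0.02 -0.06  0.  ]
```

Call:
{"op": "jog_arm", "data": {"rows": "-0.004 0.004 0.177 0 -0.01 0.02; -0.003 0.004 0.176 0 -0.01 0.02; 0 0 0.12 0 0 0; 0 0 0.12 0 0 0; 0 0 0.075 0 0 0"}}

```text
time: 6.9
tcp_pos: [498.3, 287.9, 63.3]
tcp_rot: [[-0.198, 0.85, 0.488], [0.98, 0.172, 0.099], [-0.0, 0.498, -0.867]]
force: [-0.1, 0.8, 0.0]
grip_width: 0.997
finger_force: 0.0
```

Call:
{"op": "jog_arm", "data": {"rows": "0 0 0 0 0 0; 0 0 0 0 0 0; 0 0 0 0 0 0; 0 0 0 0 0 0; 0 0 0 0 0 0", "jaw": -1}}

```text
time: 7.32
tcp_pos: [497.5, 289.1, 66.2]
tcp_rot: [[-0.2, 0.848, 0.49], [0.98, 0.173, 0.101], [0.001, 0.5, -0.866]]
force: [0.9, 1.1, -0.7]
grip_width: 0.304
finger_force: 0.0
```

Call:
{"op": "jog_arm", "data": {"rows": "0 0 0 0 0 0; 0 0 0 0 0 0; 0 0 0 0 0 0; 0 0 0 0 0 0; 0 0 0 0 0 0"}}

```text
time: 7.73
tcp_pos: [495.4, 288.4, 64.7]
tcp_rot: [[-0.201, 0.85, 0.487], [0.979, 0.175, 0.1], [-0.0, 0.497, -0.868]]
force: [-12.1, -2.5, 7.9]
grip_width: 0.129
finger_force: 78.5
```

```bash
python3 - <<'E'
from h import *
y=np.load('yoke0.npy'); R,t=yokeM([*y,30]); G=frame(R[:,0],-R[:,2])
s=arm.state(); X=R.T@(np.array(s['tcp_pos'])-t); Q=R.T@np.array(s['tcp_rot']); print(X.round(1),Q.round(3).tolist()); np.savez('grip.npz',X=X,Q=Q)
# lift, then over base
c,Rc=plan(np.array(s['tcp_pos'])+R@[0,0,100],np.array(s['tcp_rot']),25)
b=np.load('base.npy'); Rb=rz(b[2])
X[0]=0; plan(np.array([b[0],b[1],110])+Rb@X,Rb@Q,36,c,Rc)
E
```

```text
[ 0.7 -2.8 16.5] [[0.004, 1.0, -0.004], [1.0, -0.004, -0.002], [-0.002, -0.004, -1.0]]
-0 -0 -0.125 0 0 0; -0.001 -0.001 -0.125 0 0 0; 0 -0 -0.125 0 0 0; -0 -0.001 -0.125 0 0 0
end err [-0.05  0.03 -0.02]
-0.162 0.013 0.026 0.54 -0.12 0.46; -0.161 0.024 0.026 0.54 -0.12 0.46; -0.159 0.035 0.027 0.54 -0.12 0.46; -0.156 0.045 0.027 0.54 -0.12 0.46; -0.153 0.055 0.026 0.54 -0.12 0.46
-0.149 0.065 0.024 0.54 -0.12 0.46; -0.146 0.075 0.021 0.54 -0.12 0.46; -0.14 0.084 0.019 0.54 -0.12 0.46
end err [ 0.1  -0.   -0.02]
```

Call:
{"op": "jog_arm", "data": {"rows": "0 0 -0.05 0 0 0; 0 0 -0.1 0 0 0; 0 0 -0.125 0 0 0; 0 0 -0.125 0 0 0; 0 0 -0.1 0 0 0"}}

```text
time: 8.15
tcp_pos: [446.4, 277.9, 151.9]
tcp_rot: [[-0.2, 0.85, 0.487], [0.98, 0.174, 0.099], [-0.001, 0.497, -0.868]]
force: [0.2, -0.7, -6.8]
grip_width: 0.123
finger_force: 78.8
```

Call:
{"op": "jog_arm", "data": {"rows": "-0.162 0.013 0.026 0.54 -0.12 0.46; -0.161 0.024 0.026 0.54 -0.12 0.46; -0.159 0.035 0.027 0.54 -0.12 0.46; -0.156 0.045 0.027 0.54 -0.12 0.46; -0.153 0.055 0.026 0.54 -0.12 0.46"}}

```text
time: 8.57
tcp_pos: [503.8, 123.5, 136.2]
tcp_rot: [[0.083, 0.978, 0.189], [0.996, -0.087, 0.013], [0.03, 0.187, -0.982]]
force: [0.5, 1.3, -6.4]
grip_width: 0.129
finger_force: 78.6
```

Call:
{"op": "jog_arm", "data": {"rows": "-0.149 0.065 0.024 0.54 -0.12 0.46; -0.146 0.075 0.021 0.54 -0.12 0.46; -0.14 0.084 0.019 0.54 -0.12 0.46; 0 0 0 0 0 0; 0 0 0 0 0 0"}}

```text
time: 8.98
tcp_pos: [538.9, 30.6, 125.3]
tcp_rot: [[0.25, 0.968, -0.008], [0.968, -0.25, 0.002], [0.0, -0.008, -1.0]]
force: [-0.3, 0.4, -7.5]
grip_width: 0.131
finger_force: 80.3
```

```bash
python3 - <<'E'
from h import *
g=np.load('grip.npz'); X,Q=g['X'],g['Q']; X[0]=0
b=np.load('base.npy'); Rb=rz(b[2])
s=arm.state(); Ry=np.array(s['tcp_rot'])@Q.T; print('yoke now',(np.array(s['tcp_pos'])-Ry@X).round(1),Ro.from_matrix(Rb.T@Ry).as_rotvec(degrees=True).round(2),np.round(s['force'],1),np.round(s['moment'],2))
c,Rc=plan(np.array([b[0],b[1],85])+Rb@X,Rb@Q,15)
# top view for a check
im=grab('top','t2.png')[1]
for n in ('yoke','yoke_cup','yoke_slot'): print(n,[(round(d['conf'],2),np.round(d['location'],1).tolist()) for d in arm.mark_of('top',n)])
t=np.array(s['tcp_pos'])-Ry@X; print(proj(cam('top'),np.array([[0,0,0],[0,-72,73.5],[0,75,73.5]])@Ry.T+t).round(1).tolist())
E
```

```text
yoke now [539.5  33.4 108.8] [ 0.16  0.25 -0.11] [-0.3  0.4 -7.5] [-0.03  0.06 -0.01]
0.001 -0.006 0.059 -0.02 -0.01 -0.01; 0.002 -0.005 0.06 -0.02 -0.01 -0.01
end err [ 0.09 -0.04 -0.02]
yoke [(0.91, [171.4, 167.8]), (0.75, [139.6, 266.1])]
yoke_cup [(0.94, [154.9, 290.5]), (0.79, [145.5, 182.7])]
yoke_slot [(0.91, [114.4, 284.3]), (0.62, [154.2, 143.6]), (0.52, [255.2, 203.4])]
[[271.7, 211.7], [294.6, 215.3], [248.4, 203.5]]
```

Descending to just above the peg tips, then a check from the scene camera.

Call:
{"op": "jog_arm", "data": {"rows": "0.001 -0.006 0.059 -0.02 -0.01 -0.01; 0.002 -0.005 0.06 -0.02 -0.01 -0.01; 0 0 0.05 0 0 0; 0 0 0 0 0 0; 0 0 0 0 0 0"}}

```text
time: 9.6
tcp_pos: [535.6, 34.1, 92.9]
tcp_rot: [[0.244, 0.97, -0.002], [0.97, -0.244, -0.001], [-0.001, -0.001, -1.0]]
force: [0.8, 0.4, -6.6]
grip_width: 0.131
finger_force: 80.0
```

```bash
python3 - <<'E'
from h import *
g=np.load('grip.npz'); X,Q=g['X'],g['Q']; X[0]=0
b=np.load('base.npy'); Rb=rz(b[2])
s,im=grab('scene'); Ry=np.array(s['tcp_rot'])@Q.T; t=np.array(s['tcp_pos'])-Ry@X; print('yoke now',t.round(1),'in base',(Rb.T@(t-[b[0],b[1],0])).round(1))
B=lambda m:(m@Rb.T+[b[0],b[1],0]-t)@Ry
draw(im,cam('scene'),Ry,t,(220,140,380,280),5,'o4.png',[(PL,(0,160,0)),(PL-[0,0,10],(0,160,0)),(LOW,(255,0,0)),(TALL,(255,0,255)),(B(BT),(0,0,255)),(B(PT[:13]),(255,0,0)),(B(PT[13:]),(255,0,0))])
E
```

```text
yoke now [536.4  36.9  76.4] in base [-1.5  2.  76.4]
```

View pics/o4.png

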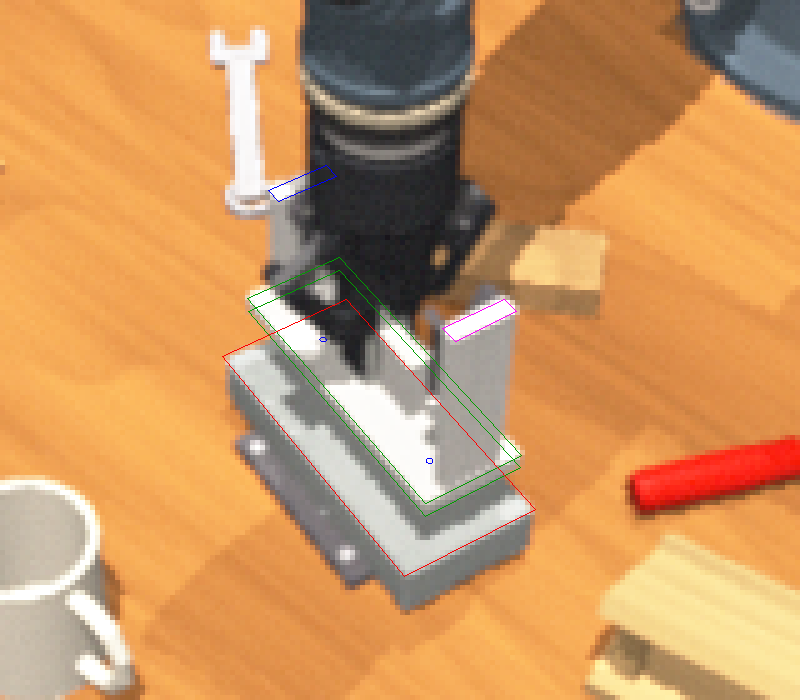

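The bracket and base overlays agree with the picture: plate hovering over the base, both corners within about 1 px. I'll correct 1.5 mm in x and -2 mm in y, then lower gently.

Call:
{"op": "jog_arm", "data": {"rows": "-0.01 0.007 0 0 0 0; 0 0 0.03 0 0 0; 0 0 0.03 0 0 0; 0 0 0.02 0 0 0; 0 0 0 0 0 0"}}

```text
time: 10.07
tcp_pos: [536.4, 31.1, 75.7]
tcp_rot: [[0.245, 0.969, -0.003], [0.969, -0.245, -0.001], [-0.002, -0.003, -1.0]]
force: [-0.5, 0.4, -6.0]
grip_width: 0.128
finger_force: 80.4
```

```bash
cat > yk.py <<'E'
from h import *
g=np.load('grip.npz'); X,Q=g['X'],g['Q']; X[0]=0
b=np.load('base.npy'); Rb=rz(b[2]); s=arm.state()
Ry=np.array(s['tcp_rot'])@Q.T; t=np.array(s['tcp_pos'])-Ry@X; print('in base',(Rb.T@(t-[b[0],b[1],0])).round(1),Ro.from_matrix(Rb.T@Ry).as_rotvec(degrees=True).round(2),'F base',(Rb.T@np.array(s['force'])).round(1),'M',(Rb.T@np.array(s['moment'])).round(2),s['time'])
E
python3 yk.py
```

```text
in base [-0.1 -0.7 59.1] [ 0.05 -0.05  0.21] F base [-0.6  0.3 -6. ] M [-0.07  0.07  0.02] 10.0667
```

Call:
{"op": "jog_arm", "data": {"rows": "0 0 0.02 0 0 0; 0 0 0.02 0 0 0; 0 0 0.02 0 0 0; 0 0 0 0 0 0; 0 0 0 0 0 0"}}

```text
time: 10.48
tcp_pos: [536.7, 31.2, 64.4]
tcp_rot: [[0.245, 0.97, -0.002], [0.97, -0.245, -0.001], [-0.001, -0.002, -1.0]]
force: [-1.7, 0.5, -7.7]
grip_width: 0.127
finger_force: 80.3
```

```bash
python3 yk.py
```

```text
in base [ 0.2 -0.5 47.9] [ 0.06 -0.09  0.22] F base [-1.7  0.1 -7.7] M [0.02 0.35 0.07] 10.4833
```

Call:
{"op": "jog_arm", "data": {"rows": "0 0 0.015 0 0 0; 0 0 0.015 0 0 0; 0 0 0.007 0 0 0; 0 0 0 0 0 0; 0 0 0 0 0 0"}}

```text
time: 10.9
tcp_pos: [536.7, 31.3, 57.1]
tcp_rot: [[0.245, 0.97, -0.002], [0.97, -0.245, -0.001], [-0.001, -0.002, -1.0]]
force: [-2.9, 1.7, -9.5]
grip_width: 0.132
finger_force: 80.1
```

```bash
python3 yk.py
```

```text
in base [ 0.2 -0.5 40.6] [ 0.08 -0.1   0.22] F base [-3.2  0.9 -9.5] M [0.23 0.7  0.07] 10.9
```

Call:
{"op": "jog_arm", "data": {"rows": "0 -0.005 0.006 0 0 0; 0 0 0.004 0 0 0; 0 0 0 0 0 0; 0 0 0 0 0 0"}}

```text
time: 11.23
tcp_pos: [536.6, 31.3, 55.6]
tcp_rot: [[0.245, 0.97, -0.0], [0.97, -0.245, -0.001], [-0.001, -0.0, -1.0]]
force: [-0.5, 0.8, -6.5]
grip_width: 0.129
finger_force: 80.3
```

```bash
python3 yk.py
```

```text
in base [ 0.1 -0.4 39.1] [ 0.08 -0.2   0.21] F base [-0.7  0.6 -6.5] M [-0.    0.11  0.02] 11.2333
```

Call:
{"op": "jog_arm", "data": {"rows": "0 0 0.006 0 0 0; 0 0 0.004 0 0 0; 0 0 0 0 0 0; 0 0 0 0 0 0"}}

```text
time: 11.57
tcp_pos: [536.6, 31.3, 53.8]
tcp_rot: [[0.245, 0.969, -0.0], [0.969, -0.245, -0.001], [-0.001, 0.0, -1.0]]
force: [-0.2, -1.5, -1.1]
grip_width: 0.128
finger_force: 80.9
```

```bash
python3 yk.py
```

```text
in base [ 0.1 -0.5 37.3] [ 0.08 -0.21  0.2 ] F base [ 0.2 -1.5 -1.1] M [-0.09  0.17  0.01] 11.5667
```

Call:
{"op": "jog_arm", "data": {"rows": "0 0 0.005 0 0 0; 0 0 0.003 0 0 0; 0 0 0 0 0 0; 0 0 0 0 0 0"}}

```text
time: 11.9
tcp_pos: [536.6, 31.2, 53.8]
tcp_rot: [[0.245, 0.969, 0.001], [0.969, -0.245, -0.001], [-0.001, 0.001, -1.0]]
force: [-6.4, -2.3, 16.8]
grip_width: 0.129
finger_force: 84.0
```

```bash
python3 yk.py
```

```text
in base [ 0.2 -0.5 37.3] [ 0.1  -0.27  0.2 ] F base [-5.6 -3.8 16.8] M [-0.53  1.45  0.03] 11.9
```

The bracket is firmly seated: z stopped with +17 N. Releasing it and rising.

Call:
{"op": "jog_arm", "data": {"rows": "0 0 -0.004 0 0 0; 0 0 0 0 0 0; 0 0 0 0 0 0; 0 0 0 0 0 0; 0 0 0 0 0 0", "jaw": 1}}

```text
time: 12.32
tcp_pos: [536.3, 31.5, 52.6]
tcp_rot: [[0.245, 0.97, -0.001], [0.97, -0.245, -0.001], [-0.001, -0.001, -1.0]]
force: [-0.4, -0.2, -0.2]
grip_width: 0.825
finger_force: 0.0
```

Call:
{"op": "jog_arm", "data": {"rows": "0 0 -0.05 0 0 0; 0 0 -0.15 0 0 0; 0 0 -0.19 0 0 0; 0 0 -0.19 0 0 0; 0 0 -0.19 0 0 0"}}

```text
time: 12.73
tcp_pos: [535.9, 31.5, 209.0]
tcp_rot: [[0.245, 0.97, -0.001], [0.97, -0.245, -0.001], [-0.001, -0.001, -1.0]]
force: [0.6, 0.1, -0.6]
grip_width: 1.0
finger_force: 0.0
```

Call:
{"op": "jog_arm", "data": {"rows": "0 0 0 0 0 0; 0 0 0 0 0 0; 0 0 0 0 0 0"}}

```text
time: 12.98
tcp_pos: [536.3, 31.5, 207.0]
tcp_rot: [[0.245, 0.97, -0.001], [0.97, -0.245, -0.001], [-0.001, -0.0, -1.0]]
force: [-0.9, -0.7, 0.1]
grip_width: 0.998
finger_force: 0.0
```

```bash
python3 - <<'E'
from h import *
s,im=grab('wrist','w3.png'); np.savez('w3.npz',p=s['tcp_pos'],R=s['tcp_rot']); print(np.round(s['tcp_pos'],1))
for n in ('yoke','yoke_cup','yoke_slot'): print(n,[(round(d['conf'],2),np.round(d['location'],1).tolist()) for d in arm.mark_of('wrist',n)])
C=cam('wrist',s); b=np.load('base.npy'); print('pred',proj(C,np.array([[0,0,0],[0,-72,73.5],[0,75,73.5]])@rz(b[2]).T+[b[0],b[1],40]).round(1).tolist())
b2=rz(-2); plan([538,-335,200],frame(b2[:,0],np.array([0,0,-1.])),37)
E
```

```text
[536.3  31.5 207. ]
yoke [(0.89, [275.5, 183.0])]
yoke_cup [(0.75, [280.5, 300.2])]
yoke_slot [(0.57, [275.1, 93.4])]
pred [[274.7, 183.6], [274.7, 299.4], [274.6, 94.2]]
-0.177 0.046 0.003 -0 0 -0.18; -0.179 0.042 0.003 -0 0 -0.18; -0.179 0.039 0.003 -0 0 -0.18; -0.18 0.034 0.003 -0 0 -0.18; -0.181 0.03 0.003 -0 0 -0.18
-0.181 0.027 0.003 -0 0 -0.18; -0.182 0.023 0.003 -0 0 -0.18; -0.182 0.019 0.003 -0 0 -0.18; -0.183 0.014 0.002 -0 0 -0.18; -0.183 0.011 0.003 -0 0 -0.18
end err [-0.08 -0.08  0.08]
```

The bracket marks match the prediction to about 1 px, so it is seated. On to the roller.

Call:
{"op": "jog_arm", "data": {"rows": "-0.177 0.046 0.003 0 0 -0.18; -0.179 0.042 0.003 0 0 -0.18; -0.179 0.039 0.003 0 0 -0.18; -0.18 0.034 0.003 0 0 -0.18; -0.181 0.03 0.003 0 0 -0.18"}}

```text
time: 13.6
tcp_pos: [536.8, -153.2, 202.9]
tcp_rot: [[0.137, 0.991, -0.003], [0.991, -0.137, -0.0], [-0.001, -0.003, -1.0]]
force: [0.3, -0.1, 0.2]
grip_width: 1.003
finger_force: 0.0
```

Call:
{"op": "jog_arm", "data": {"rows": "-0.181 0.027 0.003 0 0 -0.18; -0.182 0.023 0.003 0 0 -0.18; -0.182 0.019 0.003 0 0 -0.18; -0.183 0.014 0.002 0 0 -0.18; -0.183 0.011 0.003 0 0 -0.18"}}

```text
time: 14.02
tcp_pos: [537.9, -336.7, 200.1]
tcp_rot: [[0.031, 1.0, -0.002], [1.0, -0.031, 0.0], [0.0, -0.002, -1.0]]
force: [-0.2, -0.1, 0.6]
grip_width: 1.005
finger_force: 0.0
```

Call:
{"op": "jog_arm", "data": {"rows": "0 0 0 0 0 0; 0 0 0 0 0 0; 0 0 0 0 0 0"}}

```text
time: 14.27
tcp_pos: [538.1, -334.9, 200.1]
tcp_rot: [[0.032, 0.999, -0.003], [0.999, -0.032, 0.001], [0.0, -0.003, -1.0]]
force: [-0.7, 0.4, -0.2]
grip_width: 0.997
finger_force: 0.0
```

```bash
python3 - <<'E'
from h import *
s,im=grab('wrist','w4.png'); np.savez('w4.npz',p=s['tcp_pos'],R=s['tcp_rot']); print(np.round(s['tcp_pos'],1)); C=cam('wrist',s)
for n,z in (('stand',0),('roller',36),('roller_stub_tip',36),('roller_pin_tip',36)): print(n,[(round(d['conf'],2),np.round(d['location'],1).tolist(),onz(C,d['location'],z).round(1).tolist()) for d in arm.mark_of('wrist',n)])
E
```

```text
[ 538.1 -334.9  200.1]
stand []
roller [(0.91, [282.1, 220.9], [543.7, -365.9, 36.0])]
roller_stub_tip [(0.7, [283.1, 282.1], [543.0, -428.1, 36.0])]
roller_pin_tip [(0.8, [282.4, 123.8], [546.3, -279.8, 36.0])]
```

View pics/w4.png

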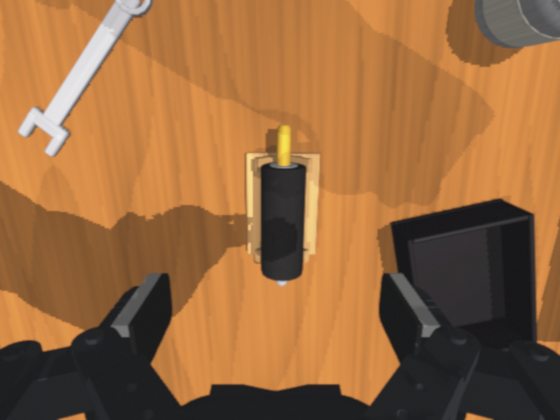

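Roller seen with its brass pin tip at about (285,125) and stub tip at about (282,283). I'll refine the axis from the colours.

```bash
python3 - <<'E'
from h import *
d=np.load('w4.npz'); C=cam('wrist',{'tcp_pos':d['p'],'tcp_rot':d['R']}); im=cv2.imread('pics/w4.png'); h=cv2.cvtColor(im,cv2.COLOR_BGR2HSV)
for r in (128,135,145,155): 
    row=h[r,270:300]; m=(row[:,0]>19)&(row[:,1]>150)&(row[:,2]>120); x=np.where(m)[0]+270; print(r,x.min() if len(x) else 0,x.max() if len(x) else 0)
for r in (180,200,220,240,260):
    g=h[r,235:330,2].astype(int); x=np.where(g<70)[0]+235; x=x[(x>255)&(x<312)]; print(r,x.min(),x.max(),g[20:30].tolist(),g[62:76].tolist())
print(h[118:132,284].tolist()); print(h[272:292,282,2].tolist())
E
```

```text
128 278 289
135 278 290
145 277 289
155 277 289
180 262 304 [190, 188, 186, 182, 171, 136, 75, 32, 31, 33] [47, 47, 46, 46, 44, 43, 43, 58, 114, 182, 219, 225, 227, 231]
200 262 303 [188, 186, 183, 180, 169, 135, 74, 36, 34, 37] [51, 49, 48, 47, 45, 43, 49, 99, 175, 218, 224, 228, 236, 240]
220 262 302 [186, 183, 180, 177, 166, 133, 76, 37, 35, 36] [48, 47, 47, 45, 43, 44, 82, 152, 210, 231, 238, 240, 241, 242]
240 262 302 [184, 181, 178, 174, 162, 128, 75, 37, 33, 33] [43, 46, 45, 44, 42, 66, 128, 191, 222, 232, 238, 240, 241, 241]
260 262 301 [178, 190, 197, 200, 180, 129, 72, 40, 35, 36] [48, 46, 44, 42, 45, 84, 149, 202, 222, 226, 225, 220, 214, 210]
[[14, 167, 171], [14, 166, 172], [14, 166, 171], [14, 166, 172], [14, 166, 172], [14, 167, 176], [17, 172, 182], [20, 181, 201], [22, 182, 226], [22, 182, 234], [23, 180, 236], [23, 180, 238], [23, 181, 238], [23, 181, 238]]
[53, 53, 53, 53, 52, 52, 54, 60, 99, 163, 206, 214, 208, 200, 209, 217, 219, 219, 219, 219]
```

```bash
python3 - <<'E'
from h import *
d=np.load('w4.npz'); C=cam('wrist',{'tcp_pos':d['p'],'tcp_rot':d['R']})
p=onz(C,(283.9,124.3),36); q=onz(C,(281.3,283),36); u=(p-q)/np.linalg.norm(p-q); yaw=np.degrees(np.arctan2(-u[0],u[1]))
c=((p-85*u)+(q+65*u))/2; print(p.round(1),q.round(1),np.linalg.norm(p-q),'yaw',yaw,'ctr',c.round(1)); np.save('roller.npy',[c[0],c[1],yaw])
R=rz(yaw); G=frame(R[:,0],np.array([0,0,-1.]))
a,Ra=plan([c[0],c[1],90],G,37); print(); plan([c[0],c[1],13],G,26,a,Ra)
E
```

```text
[ 547.5 -280.3   36. ] [ 541.2 -429.    36. ] 148.87773773192825 yaw -2.41888227628094 ctr [ 543.9 -364.7   36. ]
-0.038 0.008 0.139 -0 0 0.03; -0.038 0.007 0.14 -0 0 0.03; -0.038 0.008 0.139 -0 0 0.03; -0.038 0.008 0.139 -0 0 0.03
end err [-0.09  0.02  0.01]

0 0 0.128 -0 0 -0.01; 0 0.001 0.129 -0 0 -0.01; 0 -0 0.128 -0 0 -0.01
end err [ 0.03 -0.05  0.01]
```

Call:
{"op": "jog_arm", "data": {"rows": "-0.038 0.008 0.139 0 0 0.03; -0.038 0.007 0.14 0 0 0.03; -0.038 0.008 0.139 0 0 0.03; -0.038 0.008 0.139 0 0 0.03; 0 0 0 0 0 0"}}

```text
time: 14.93
tcp_pos: [541.4, -364.4, 84.6]
tcp_rot: [[0.046, 0.999, -0.007], [0.999, -0.046, 0.003], [0.003, -0.008, -1.0]]
force: [-1.3, 1.4, -1.0]
grip_width: 1.002
finger_force: 0.0
```

Call:
{"op": "jog_arm", "data": {"rows": "0 0 0.12 0 0 0; 0 0 0.12 0 0 0; 0 0 0.1 0 0 0; 0 0 0.04 0 0 0; 0 0 0 0 0 0"}}

```text
time: 15.35
tcp_pos: [543.0, -364.7, 13.2]
tcp_rot: [[0.045, 0.999, -0.003], [0.999, -0.045, 0.001], [0.0, -0.003, -1.0]]
force: [0.6, -0.0, 1.0]
grip_width: 0.999
finger_force: 0.0
```

Call:
{"op": "jog_arm", "data": {"rows": "0 0 0 0 0 0; 0 0 0 0 0 0"}}

```text
time: 15.52
tcp_pos: [544.5, -366.2, 15.8]
tcp_rot: [[0.046, 0.999, 0.001], [0.999, -0.046, -0.002], [-0.002, 0.001, -1.0]]
force: [0.7, -0.3, 1.3]
grip_width: 1.001
finger_force: 0.0
```

```bash
python3 - <<'E'
from h import *
v=np.load('roller.npy'); s=arm.state(); R=rz(v[2]); print((R.T@(np.array(s['tcp_pos'])-[v[0],v[1],0])).round(1),(R.T@np.array(s['tcp_rot'])).round(3).tolist(),np.round(s['force'],1))
E
```

```text
[ 0.7 -1.5 15.8] [[0.003, 1.0, 0.001], [1.0, -0.003, -0.002], [-0.002, 0.001, -1.0]] [ 0.7 -0.3  1.3]
```

Call:
{"op": "jog_arm", "data": {"rows": "0 0 0 0 0 0; 0 0 0 0 0 0; 0 0 0 0 0 0; 0 0 0 0 0 0; 0 0 0 0 0 0", "jaw": -1, "squeeze": 40}}

```text
time: 15.93
tcp_pos: [543.0, -366.0, 14.5]
tcp_rot: [[0.046, 0.999, -0.002], [0.999, -0.046, -0.001], [-0.001, -0.001, -1.0]]
force: [-3.0, 0.4, 6.1]
grip_width: 0.458
finger_force: 39.6
```

Call:
{"op": "jog_arm", "data": {"rows": "0 0 0 0 0 0; 0 0 0 0 0 0; 0 0 0 0 0 0"}}

```text
time: 16.18
tcp_pos: [543.1, -366.0, 14.5]
tcp_rot: [[0.046, 0.999, -0.001], [0.999, -0.046, -0.001], [-0.001, -0.001, -1.0]]
force: [-3.9, 0.4, 5.3]
grip_width: 0.453
finger_force: 39.6
```

```bash
python3 - <<'E'
from h import *
v=np.load('roller.npy'); s=arm.state(); R=rz(v[2]); X=R.T@(np.array(s['tcp_pos'])-[v[0],v[1],36]); Q=R.T@np.array(s['tcp_rot']); X[0]=0; print(X.round(1),Q.round(3).tolist(),np.round(s['force'],1),s['finger_force']); np.savez('rgrip.npz',X=X,Q=Q)
p=np.array(s['tcp_pos']); Rt=np.array(s['tcp_rot'])
b=np.load('base.npy'); Rb=rz(b[2])
# above bracket: roller frame = yoke frame; pin tip at y=70 -> roller centre y=-15 ; axis z yoke 150
a=p+[0,0,160]; Ra=Rt
tgt=np.array([b[0],b[1],40])+Rb@(np.array([0,-17,140])+X); c,Rc=plan(tgt,Rb@Q,37,a,Ra)
E
```

```text
[  0.   -1.4 -21.5] [[0.004, 1.0, -0.001], [1.0, -0.004, -0.001], [-0.001, -0.001, -1.0]] [-3.9  0.4  5.3] 39.649381041526794
0.174 -0.013 0.007 0 0 0.16; 0.173 -0.016 0.007 0 0 0.16; 0.173 -0.019 0.007 0 0 0.16; 0.172 -0.023 0.007 0 0 0.16; 0.172 -0.025 0.007 0 0 0.16
0.172 -0.03 0.007 0 0 0.16; 0.171 -0.032 0.008 0 0 0.16; 0.17 -0.036 0.007 0 0 0.16; 0.17 -0.039 0.007 0 0 0.16; 0.169 -0.042 0.007 0 0 0.16
0.168 -0.046 0.007 0 0 0.16
end err [-0.    0.08 -0.04]
```

Call:
{"op": "jog_arm", "data": {"rows": "0 0 -0.05 0 0 0; 0 0 -0.15 0 0 0; 0 0 -0.2 0 0 0; 0 0 -0.2 0 0 0; 0 0 -0.2 0 0 0"}}

```text
time: 16.6
tcp_pos: [543.2, -365.3, 175.9]
tcp_rot: [[0.046, 0.999, -0.001], [0.999, -0.046, -0.0], [-0.001, -0.001, -1.0]]
force: [1.1, -0.5, -1.5]
grip_width: 0.456
finger_force: 40.6
```

Call:
{"op": "jog_arm", "data": {"rows": "0.174 -0.013 0.007 0 0 0.16; 0.173 -0.016 0.007 0 0 0.16; 0.173 -0.019 0.007 0 0 0.16; 0.172 -0.023 0.007 0 0 0.16; 0.172 -0.025 0.007 0 0 0.16"}}

```text
time: 17.02
tcp_pos: [538.6, -190.4, 167.2]
tcp_rot: [[0.143, 0.99, -0.001], [0.99, -0.143, -0.001], [-0.001, -0.001, -1.0]]
force: [-0.4, 0.9, -1.1]
grip_width: 0.454
finger_force: 40.8
```

Call:
{"op": "jog_arm", "data": {"rows": "0.172 -0.03 0.007 0 0 0.16; 0.171 -0.032 0.008 0 0 0.16; 0.17 -0.036 0.007 0 0 0.16; 0.17 -0.039 0.007 0 0 0.16; 0.169 -0.042 0.007 0 0 0.16"}}

```text
time: 17.43
tcp_pos: [534.0, -16.1, 159.9]
tcp_rot: [[0.237, 0.972, -0.001], [0.972, -0.237, -0.001], [-0.001, -0.0, -1.0]]
force: [0.5, -0.4, -0.9]
grip_width: 0.452
finger_force: 40.8
```

Call:
{"op": "jog_arm", "data": {"rows": "0.168 -0.046 0.007 0 0 0.16; 0 0 0 0 0 0; 0 0 0 0 0 0; 0 0 0 0 0 0"}}

```text
time: 17.77
tcp_pos: [533.4, 17.1, 158.3]
tcp_rot: [[0.253, 0.967, -0.001], [0.967, -0.253, -0.001], [-0.001, -0.001, -1.0]]
force: [-1.2, 0.5, -2.0]
grip_width: 0.453
finger_force: 40.8
```

```bash
cat > rl.py <<'E'
from h import *
import sys
g=np.load('rgrip.npz'); X,Q=g['X'],g['Q']
b=np.load('base.npy'); Rb=rz(b[2])
def rol(s):
    Rr=np.array(s['tcp_rot'])@Q.T; return Rr,np.array(s['tcp_pos'])-Rr@X
s=arm.state(); Rr,t=rol(s); f=lambda P: (Rb.T@(Rr@P+t-[b[0],b[1],40])).round(1)
print('centre',f([0,0,0]),'pin',f([0,85,0]),'stub',f([0,-65,0]),'F',(Rb.T@np.array(s['force'])).round(1),'M',(Rb.T@np.array(s['moment'])).round(2),s['time'],'grip',round(s['grip_width'],3),round(s['finger_force'],1))
if len(sys.argv)>1: plan(np.array([b[0],b[1],40])+Rb@(np.array(eval(sys.argv[1]))+X),Rb@Q,float(sys.argv[2]))
E
python3 rl.py '[0,-17,118]' 15
python3 - <<'E'
from h import *
s,im=grab('wrist'); C=cam('wrist',s); cv2.imwrite('pics/w5.png',im)
for n in ('yoke_slot','roller_pin_tip','roller_stub_tip','yoke_cup'): print(n,[(round(d['conf'],2),np.round(d['location'],1).tolist()) for d in arm.mark_of('wrist',n)])
b=np.load('base.npy'); Rb=rz(b[2]); g=np.load('rgrip.npz'); Rr=np.array(s['tcp_rot'])@g['Q'].T; t=np.array(s['tcp_pos'])-Rr@g['X']
print(proj(C,np.array([[0,75,73.5],[0,-72,73.5]])@Rb.T+[b[0],b[1],40]).round(1).tolist(),proj(C,np.array([[0,85,0],[0,-65,0]])@Rr.T+t).round(1).tolist())
E
```

```text
centre [  0.4 -16.5 139.8] pin [  0.8  68.5 139.8] stub [ 1.000e-01 -8.150e+01  1.398e+02] F [-1.3  0.2 -2. ] M [-0.06 -0.03 -0.02] 17.7667 grip 0.453 40.8
-0.001 -0.001 0.054 0 0 -0.02; -0.001 -0.001 0.055 0 0 -0.02
end err [ 0.01  0.07 -0.02]
yoke_slot [(0.88, [270.9, 64.2])]
roller_pin_tip [(0.67, [273.7, 65.7])]
roller_stub_tip []
yoke_cup [(0.48, [524.7, 169.1])]
[[271.3, 61.6], [274.2, 321.2]] [[271.9, 63.6], [274.2, 429.5]]
```

View pics/w5.png

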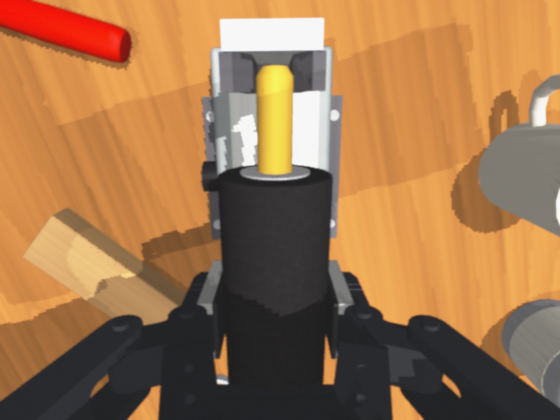

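The pin is lined up above the slot: pin tip at (275,66), upright centred at column 271.5. The roller lies exactly along the tool's x axis, so I'll use ideal grip alignment, shift about 1 mm, and lower into the flare (axis z = 112).

```bash
python3 - <<'E'
import numpy as np
g=np.load('rgrip.npz'); X=g['X']; X[0]=0; X[1]=-0.6
np.savez('rgrip.npz',X=X,Q=np.array([[0,1,0],[1,0,0],[0,0,-1.]]))
E
python3 rl.py '[0,-16,112]' 10
```

```text
centre [  0.7 -18.2 139.4] pin [  1.7  66.7 139.3] stub [ -0.  -83.2 139.5] F [ 0.7 -0.2 -2.5] M [-0.03  0.05 -0.02] 18.0167 grip 0.455 40.8
0.004 -0.001 0.046 -0 0 -0.03; 0.004 -0.001 0.045 -0 0 -0.03; 0.003 -0.001 0.046 -0 0 -0.03
end err [ 0.06 -0.12  0.02]
```

Call:
{"op": "jog_arm", "data": {"rows": "0.004 -0.001 0.046 0 0 -0.03; 0.004 -0.001 0.045 0 0 -0.03; 0.003 -0.001 0.046 0 0 -0.03; 0 0 0 0 0 0; 0 0 0 0 0 0"}}

```text
time: 18.43
tcp_pos: [532.6, 19.3, 129.4]
tcp_rot: [[0.244, 0.97, -0.003], [0.97, -0.244, -0.001], [-0.002, -0.003, -1.0]]
force: [0.2, 0.1, -1.4]
grip_width: 0.457
finger_force: 40.7
```

Call:
{"op": "jog_arm", "data": {"rows": "0 0 0 0 0 0; 0 0 0 0 0 0"}}

```text
time: 18.6
tcp_pos: [533.5, 19.4, 130.7]
tcp_rot: [[0.244, 0.97, -0.001], [0.97, -0.244, -0.001], [-0.001, -0.0, -1.0]]
force: [0.9, -1.2, -1.3]
grip_width: 0.454
finger_force: 40.7
```

```bash
python3 rl.py '[0,-16,112]' 10
python3 - <<'E'
from h import *
s,im=grab('wrist'); C=cam('wrist',s); cv2.imwrite('pics/w6.png',im[0:260,160:400])
for n in ('yoke_slot','roller_pin_tip'): print(n,[(round(d['conf'],2),np.round(d['location'],1).tolist()) for d in arm.mark_of('wrist',n)])
b=np.load('base.npy'); Rb=rz(b[2]); g=np.load('rgrip.npz'); Rr=np.array(s['tcp_rot'])@g['Q'].T; t=np.array(s['tcp_pos'])-Rr@g['X']
print(proj(C,np.r_[[[0,75,73.5]],TALL]@Rb.T+[b[0],b[1],40]).round(1).tolist(),proj(C,np.array([[0,85,0],[0,-65,0]])@Rr.T+t).round(1).tolist())
h=cv2.cvtColor(im,cv2.COLOR_BGR2HSV)
for r in range(0,120,8):
    m=(h[r,:,0]>18)&(h[r,:,0]<32)&(h[r,:,1]>170); x=np.where(m[200:350])[0]+200; w=np.where((h[r,180:360,2]>235)&(h[r,180:360,1]<25))[0]+180
    print(r,(x.min(),x.max()) if len(x) else 0,(w.min(),w.max()) if len(w) else 0)
E
```

```text
centre [ -0.  -15.  112.2] pin [-1.000e-01  7.000e+01  1.121e+02] stub [ 1.000e-01 -8.000e+01  1.123e+02] F [ 1.2 -0.9 -1.3] M [-0.02 -0.02 -0.01] 18.6 grip 0.454 40.7
-0.005 0 0.001 -0 0.01 0.01
end err [-0.01  0.    0.02]
yoke_slot [(0.71, [273.4, 64.3])]
roller_pin_tip [(0.96, [273.8, 65.0])]
[[273.8, 61.1], [210.4, 44.4], [336.2, 44.5], [338.1, 5.2], [208.5, 5.1]] [[273.1, 66.1], [273.7, 430.9]]
0 0 0
8 0 (np.int64(211), np.int64(340))
16 0 (np.int64(211), np.int64(340))
24 0 (np.int64(211), np.int64(339))
32 0 (np.int64(212), np.int64(339))
40 0 (np.int64(212), np.int64(338))
48 0 0
56 0 0
64 0 0
72 (np.int64(260), np.int64(289)) 0
80 (np.int64(257), np.int64(292)) 0
88 (np.int64(257), np.int64(292)) 0
96 (np.int64(258), np.int64(291)) 0
104 (np.int64(258), np.int64(290)) (np.int64(293), np.int64(326))
112 (np.int64(259), np.int64(290)) (np.int64(293), np.int64(326))
```

Aligned: pin centre at column 274.5, upright centre at 275.3. Now pressing the pin in along +y.

Call:
{"op": "jog_arm", "data": {"rows": "0.01 0 0 0 0 0; 0.01 0 0 0 0 0; 0.01 0 0 0 0 0; 0.01 0 0 0 0 0; 0.01 0 0 0 0 0"}}

```text
time: 19.17
tcp_pos: [535.8, 29.1, 130.5]
tcp_rot: [[0.244, 0.97, -0.001], [0.97, -0.244, -0.001], [-0.001, -0.001, -1.0]]
force: [-0.3, -2.8, -0.8]
grip_width: 0.455
finger_force: 40.7
```

Call:
{"op": "jog_arm", "data": {"rows": "0.01 0 0 0 0 0; 0.01 0 0 0 0 0; 0.01 0 0 0 0 0; 0.01 0 0 0 0 0; 0 0 0 0 0 0"}}

```text
time: 19.58
tcp_pos: [537.8, 37.0, 130.5]
tcp_rot: [[0.244, 0.97, -0.001], [0.97, -0.244, -0.001], [-0.001, -0.001, -1.0]]
force: [-0.5, -3.1, -1.4]
grip_width: 0.454
finger_force: 40.7
```

```bash
python3 rl.py '[0,5,112]' 10
python3 - <<'E'
from h import *
s,im=grab('wrist'); cv2.imwrite('pics/w7.png',im)
for n in ('yoke_slot','roller_pin_tip'): print(n,[(round(d['conf'],2),np.round(d['location'],1).tolist()) for d in arm.mark_of('wrist',n)])
C=cam('wrist',s);b=np.load('base.npy'); Rb=rz(b[2]); g=np.load('rgrip.npz'); Rr=np.array(s['tcp_rot'])@g['Q'].T; t=np.array(s['tcp_pos'])-Rr@g['X']
print(proj(C,np.r_[[[0,75,73.5],[0,75,112]],TALL]@Rb.T+[b[0],b[1],40]).round(1).tolist(),proj(C,np.array([[0,85,0],[0,71,0]])@Rr.T+t).round(1).tolist())
h=cv2.cvtColor(im,cv2.COLOR_BGR2HSV); print(h[40:160:3,274].tolist())
E
```

```text
centre [ -0.2   3.2 111.9] pin [ -0.3  88.2 111.8] stub [-1.00e-01 -6.18e+01  1.12e+02] F [ 0.3 -3.1 -1.4] M [-0.53 -0.08 -0.04] 19.5833 grip 0.454 40.7
0.009 0.001 -0 -0.01 0.01 0.01
end err [-0.04 -0.07 -0.06]
yoke_slot [(0.81, [275.3, 109.9])]
roller_pin_tip [(0.6, [273.8, 109.9])]
[[274.3, 106.4], [274.1, 109.2], [214.1, 110.2], [333.9, 110.3], [335.6, 74.8], [212.4, 74.6]] [[273.1, 66.1], [273.2, 111.9]]
[[16, 162, 236], [16, 163, 236], [16, 159, 239], [16, 159, 237], [16, 162, 235], [16, 164, 232], [15, 165, 229], [16, 162, 233], [16, 164, 233], [16, 164, 231], [15, 164, 228], [15, 165, 221], [120, 1, 245], [0, 0, 247], [0, 0, 247], [0, 0, 247], [0, 0, 247], [0, 0, 247], [0, 0, 247], [0, 0, 247], [0, 0, 247], [0, 0, 247], [30, 1, 247], [0, 1, 247], [19, 85, 193], [21, 180, 217], [26, 171, 246], [26, 171, 246], [26, 170, 246], [26, 171, 246], [26, 171, 246], [26, 171, 246], [26, 172, 246], [26, 170, 246], [26, 170, 246], [26, 170, 246], [26, 171, 246], [26, 170, 246], [26, 171, 246], [26, 170, 246]]
```

The pin is pressed in about 13 mm (3.1 N, tip on the back wall at row ~112). I'll add 1.5 mm and lower towards the cup height.

Call:
{"op": "jog_arm", "data": {"rows": "0.008 0 0 0 0 0; 0 0 0.025 0 0 0; 0 0 0.03 0 0 0; 0 0 0.03 0 0 0; 0 0 0.03 0 0 0"}}

```text
time: 20.15
tcp_pos: [537.8, 38.3, 106.7]
tcp_rot: [[0.244, 0.97, -0.001], [0.97, -0.244, -0.001], [-0.001, -0.001, -1.0]]
force: [-0.5, -2.8, 0.6]
grip_width: 0.455
finger_force: 40.8
```

```bash
python3 rl.py '[0,5,77]' 6
```

```text
centre [-0.4  4.4 88.2] pin [-0.5 89.4 88.1] stub [ -0.3 -60.6  88.2] F [ 0.2 -2.9  0.6] M [-0.47  0.04 -0.03] 20.15 grip 0.455 40.8
0.002 0.001 0.028 -0.01 0 0.01; 0.001 0.001 0.028 -0.01 0 0.01
end err [-0.05  0.   -0.04]
```

Call:
{"op": "jog_arm", "data": {"rows": "0.002 0.001 0.028 0 0 0; 0.001 0.001 0.026 0 0 0; 0 0 0 0 0 0; 0 0 0 0 0 0"}}

```text
time: 20.48
tcp_pos: [538.1, 38.7, 96.1]
tcp_rot: [[0.244, 0.97, -0.002], [0.97, -0.244, -0.001], [-0.002, -0.002, -1.0]]
force: [-1.2, -2.6, -2.6]
grip_width: 0.455
finger_force: 40.8
```

```bash
python3 rl.py '[0,-6,76]' 2; python3 - <<'E'
from h import *
im=grab('scene')[1]; cv2.imwrite('pics/s7.png',cv2.resize(im[140:280,220:380],None,fx=5,fy=5,interpolation=3)[:600])
E
```

```text
centre [-0.2  4.9 77.6] pin [-0.3 89.9 77.4] stub [ -0.1 -60.1  77.7] F [-0.5 -2.8 -2.6] M [-0.68  0.12  0.06] 20.4833 grip 0.455 40.8
-0.009 0 0.001 -0 0 0; -0.009 0 0.002 -0 0 0; -0.009 0.001 0.001 -0 0 0; -0.009 -0 0.001 -0 0 0; -0.009 0 0.002 -0 0 0
-0.009 0 0.001 -0 0 0
end err [-0.04  0.1  -0.01]
```

Call:
{"op": "jog_arm", "data": {"rows": "-0.01 0 0.003 0 0 0; -0.01 0 0.002 0 0 0; -0.01 0 0 0 0 0; -0.01 0 0 0 0 0; 0 0 0 0 0 0"}}

```text
time: 20.95
tcp_pos: [536.4, 30.8, 95.7]
tcp_rot: [[0.244, 0.97, -0.001], [0.97, -0.244, -0.001], [-0.001, -0.001, -1.0]]
force: [-1.9, -1.4, -2.7]
grip_width: 0.458
finger_force: 40.7
```

```bash
python3 rl.py
```

```text
centre [ 0.  -3.2 77.2] pin [-0.1 81.8 77.1] stub [  0.1 -68.2  77.3] F [-1.5 -1.9 -2.7] M [-0.42  0.32  0.14] 20.95 grip 0.458 40.7
```

Call:
{"op": "jog_arm", "data": {"rows": "-0.01 0 0.004 0 0 0; -0.005 0 0.004 0 0 0; 0 0 0.003 0 0 0; 0 0 0 0 0 0; 0 0 0 0 0 0"}}

```text
time: 21.37
tcp_pos: [536.3, 28.2, 93.6]
tcp_rot: [[0.244, 0.97, -0.0], [0.97, -0.244, -0.001], [-0.001, -0.0, -1.0]]
force: [-0.6, -1.7, -0.7]
grip_width: 0.453
finger_force: 40.8
```

```bash
python3 rl.py
```

```text
centre [ 0.5 -5.8 75.1] pin [ 0.4 79.2 75. ] stub [  0.6 -70.8  75.2] F [-0.2 -1.8 -0.7] M [-0.3  -0.08 -0.09] 21.3667 grip 0.453 40.8
```

Stub is in the cup by about 7 mm and the forces are small. Letting go.

Call:
{"op": "jog_arm", "data": {"rows": "0 0 0 0 0 0; 0 0 0 0 0 0; 0 0 0 0 0 0; 0 0 0 0 0 0; 0 0 0 0 0 0", "jaw": 0.8}}

```text
time: 21.78
tcp_pos: [535.9, 28.3, 93.5]
tcp_rot: [[0.244, 0.97, -0.001], [0.97, -0.244, -0.001], [-0.001, -0.001, -1.0]]
force: [-0.3, -0.5, -0.3]
grip_width: 0.899
finger_force: 0.0
```

Call:
{"op": "jog_arm", "data": {"rows": "0 0 -0.05 0 0 0; 0 0 -0.1 0 0 0; 0 0 -0.15 0 0 0; 0 0 -0.15 0 0 0; 0 0 -0.15 0 0 0"}}

```text
time: 22.2
tcp_pos: [535.7, 28.3, 215.5]
tcp_rot: [[0.244, 0.97, -0.001], [0.97, -0.244, -0.001], [-0.001, -0.001, -1.0]]
force: [1.2, -0.2, -0.0]
grip_width: 0.901
finger_force: 0.0
```

Call:
{"op": "jog_arm", "data": {"rows": "0 0 0 0 0 0; 0 0 0 0 0 0; 0 0 0 0 0 0"}}

```text
time: 22.45
tcp_pos: [535.8, 28.3, 213.5]
tcp_rot: [[0.244, 0.97, -0.001], [0.97, -0.244, -0.001], [-0.001, -0.001, -1.0]]
force: [-0.5, 0.1, -0.2]
grip_width: 0.9
finger_force: 0.0
```

```bash
python3 - <<'E'
from h import *
s,im=grab('wrist'); C=cam('wrist',s); cv2.imwrite('pics/w9.png',im); print(np.round(s['tcp_pos'],1),s['time'])
for n in ('yoke','yoke_slot','roller_pin_tip','yoke_cup','roller_stub_tip','roller'): print(n,[(round(d['conf'],2),np.round(d['location'],1).tolist()) for d in arm.mark_of('wrist',n)])
b=np.load('base.npy'); Rb=rz(b[2])
print(proj(C,np.array([[0,0,0],[0,75,73.5],[0,-72,73.5],[0,-7,73.5]])@Rb.T+[b[0],b[1],40]).round(1).tolist())
E
```

```text
[535.8  28.3 213.5] 22.45
yoke []
yoke_slot [(0.69, [276.9, 291.0]), (0.56, [273.0, 89.1])]
roller_pin_tip [(0.81, [274.9, 89.0])]
yoke_cup [(0.79, [277.2, 292.3])]
roller_stub_tip [(0.63, [277.9, 292.6])]
roller [(0.65, [276.7, 210.6]), (0.44, [200.8, 399.3])]
[[274.3, 178.4], [274.2, 88.9], [274.1, 291.0], [274.1, 210.3]]
```

View pics/w9.png

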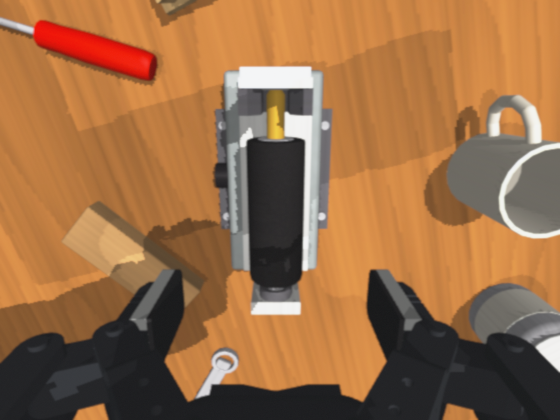

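The roller sits between the uprights, pin tip in the slot at (275,89) and stub in the cup at (278,292). Both are within about 2 px of the predicted rest, and the hand is clear. Handing in.

```bash
python3 -c "
from bench import arm
print(arm.hand_in())"
```

```text
the job is handed in; nothing more can be done
None
```

The bracket is seated on the base's pegs and the roller is fitted in its cup and slot. Both are let go and the job was handed in at about 22.5 s of robot time; the hand-in call returned no verdict.

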